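Change over a sample agitator, preset its counter and start it

TASK

Change over the bench agitator and start it: take the black-capped pots of the last run out of its tray and stand them on the cork mat, put every white-capped sample pot that is out on the bench into the tray, one to a cell, and set the counter to 4 2 5, read from left to right between the red marks. Only when it is loaded and set, slide the yellow safety catch fully open, press the green start button all the way down and let it up, then slide the catch fully shut over it again. Keep all the pots cap up, and leave the jars and everything else where they are.

Things in the scene. Friction and masses are not known exactly. Their poses are not given: they have to be found in the camera images.
- agitator: Grey bench agitator, fixed, 164 mm deep (x), 236 wide (y). Origin: centre of its footprint, bench level; local x points away from the operator's side (sloping front at -x), y to its left, z up. Rear: tray with four square cells in black foam, local x 22 to 82, foam top at z 70 mm. Front: console, x -76 to 14, top at z 62: counter wheels left, start button right.
- pocket_1 (a point): Centre of the floor of cell 1 of the four in the tray's black foam (1 at the left, local +y, 4 at the right; 2 and 3 lie between, pitch 56 mm). Square cell, 46 x 46 mm, 10 mm deep, open at the top; holds one pot, whose upper 20 mm stand out.
- pocket_4 (a point): Centre of the floor of cell 4 of the four in the tray's black foam (1 at the left, local +y, 4 at the right; 2 and 3 lie between, pitch 56 mm). Square cell, 46 x 46 mm, 10 mm deep, open at the top; holds one pot, whose upper 20 mm stand out.
- wheel_1 (a joint): Turn of the left counter wheel, rad: number between its two red marks = value / 0.628 (0 shows 0, 5.655 shows 9; end stops, no turn from 9 to 0). Ten clicks: detents pull it to the nearest number (1.5 N at the rim to pass one). Grows when the top of the rim moves away from the operator (local +x), 16.3 mm a number. May start between two. Larger numbers nearer the operator.
- wheel_1_top (a point): Topmost point of the left counter wheel's rim, 8 mm above the console top. Black ribbed wheel, 52 mm diameter, 14 wide, axle along local y, wheels 36 mm apart; only the upper rim stands out of its slot. Rolled by a fingertip pressed lightly on its top and dragged along local x; the axle is sprung: gives 1 mm per 1.5 N (1 N to begin), at most 5 mm; 4 to 6 N rolls it without slipping.
- wheel_2 (a joint): Turn of the middle counter wheel, rad: number between its two red marks = value / 0.628 (0 shows 0, 5.655 shows 9; end stops, no turn from 9 to 0). Ten clicks: detents pull it to the nearest number (1.5 N at the rim to pass one). Grows when the top of the rim moves away from the operator (local +x), 16.3 mm a number. May start between two. Larger numbers nearer the operator.
- wheel_2_top (a point): Topmost point of the middle counter wheel's rim, 8 mm above the console top. Black ribbed wheel, 52 mm diameter, 14 wide, axle along local y, wheels 36 mm apart; only the upper rim stands out of its slot. Rolled by a fingertip pressed lightly on its top and dragged along local x; the axle is sprung: gives 1 mm per 1.5 N (1 N to begin), at most 5 mm; 4 to 6 N rolls it without slipping.
- wheel_3 (a joint): Turn of the right counter wheel, rad: number between its two red marks = value / 0.628 (0 shows 0, 5.655 shows 9; end stops, no turn from 9 to 0). Ten clicks: detents pull it to the nearest number (1.5 N at the rim to pass one). Grows when the top of the rim moves away from the operator (local +x), 16.3 mm a number. May start between two. Larger numbers nearer the operator.
- wheel_3_top (a point): Topmost point of the right counter wheel's rim, 8 mm above the console top. Black ribbed wheel, 52 mm diameter, 14 wide, axle along local y, wheels 36 mm apart; only the upper rim stands out of its slot. Rolled by a fingertip pressed lightly on its top and dragged along local x; the axle is sprung: gives 1 mm per 1.5 N (1 N to begin), at most 5 mm; 4 to 6 N rolls it without slipping.
- catch (a joint): Slide of the yellow safety catch, m: 0 shut (covers the start button), 0.042 fully open (slid to the right, local -y); stays where it is left, friction about 1.5 N.
- catch_grip (a point): Top centre of the catch's upright rib: 9 mm thick (local y), 30 mm long (local x), 14 mm high above the 3 mm plate; the plate reaches 29 mm from the rib's centre toward local +y and 9 mm toward -y, 46 mm in x. Moves with the catch. Two guide rails beside the plate: 47 mm apart, tops 12 mm below this point.
- start (a joint): Travel of the green start button, m: 0 out, 0.004 fully pressed; springs back; about 5 N when fully down.
- start_top (a point): Centre of the top of the green start button, 24 mm diameter, 5 mm above the console top; 1.5 mm beneath the catch's plate when that is shut.
- pot_blue: Squat round sample pot: blue body, white ribbed screw cap with a blue disc on top, closed; 38 mm diameter, 30 mm high, 50 g; origin at the centre of its underside, z up. May be absent (None).
- pot_green: Squat round sample pot: green body, white ribbed screw cap with a green disc on top, closed; 38 mm diameter, 30 mm high, 50 g; origin at the centre of its underside, z up. May be absent (None).
- pot_yellow: Squat round sample pot: yellow body, white ribbed screw cap with a yellow disc on top, closed; 38 mm diameter, 30 mm high, 50 g; origin at the centre of its underside, z up. May be absent (None).
- pot_red: Squat round sample pot: red body, white ribbed screw cap with a red disc on top, closed; 38 mm diameter, 30 mm high, 50 g; origin at the centre of its underside, z up. May be absent (None).
- pot_done_1: Finished sample pot of the last run: grey body, black ribbed screw cap; same size and origin as the others (38 mm diameter, 30 mm high, 50 g). Starts in a cell of the tray. May be absent (None).
- pot_done_2: Finished sample pot of the last run: grey body, black ribbed screw cap; same size and origin as the others (38 mm diameter, 30 mm high, 50 g). Starts in a cell of the tray. May be absent (None).
- cork_mat: Flat cork mat lying on the bench, fixed, 120 mm (its x) by 110 mm (its y), 3 mm thick; origin at the centre of its underside.
- water_pot: Bystander: pale green water pot; origin at the centre of its underside. Not to be moved.
- mortar: Bystander: white mortar; origin at the centre of its underside. Not to be moved.
- gum_tin: Bystander: blue round tin; origin at the centre of its underside. Not to be moved.
Mind the look-alikes: they are no part of the job. What is shaped like the pot_done_1 but pink or purple is not meant. What is shaped like the pot_blue but pink is not meant.

How it is judged:
On the way, in this order (a step that is already met when the one before it is completed fails the run):
1. every white-capped pot stands in the tray, the black-capped ones are out of it, and the counter shows 4 2 5, the catch still shut (x of pot_blue in the frame of agitator between 0.046 and 0.058 m and y of pot_blue in the frame of agitator between -0.09 and 0.09 m and z of pot_blue in the frame of agitator between 0.057 and 0.063 m and angle between each of pot_blue, pot_green, pot_yellow, pot_red's own z axis and vertical below 0.12 rad and x of pot_green in the frame of agitator between 0.046 and 0.058 m and y of pot_green in the frame of agitator between -0.09 and 0.09 m and z of pot_green in the frame of agitator between 0.057 and 0.063 m and x of pot_yellow in the frame of agitator between 0.046 and 0.058 m and y of pot_yellow in the frame of agitator between -0.09 and 0.09 m and z of pot_yellow in the frame of agitator between 0.057 and 0.063 m and x of pot_red in the frame of agitator between 0.046 and 0.058 m and y of pot_red in the frame of agitator between -0.09 and 0.09 m and z of pot_red in the frame of agitator between 0.057 and 0.063 m and height (world z) of each of pot_done_1, pot_done_2 below 0.03 m and value of joint wheel_1 between 2.35327 and 2.67327 rad and value of joint wheel_2 between 1.09664 and 1.41664 rad and value of joint wheel_3 between 2.98159 and 3.30159 rad and value of joint catch below 0.008 m), for 0.2 s.
2. the catch is slid open (value of joint catch above 0.036 m), for 0.1 s.
3. the start button is pressed fully (value of joint start above 0.003 m), for 0.05 s.
At the end, for the whole second after the job is handed in: White-capped pots stand cap up (within 7 degrees) on the floor of the tray's cells, black-capped ones cap up with their centres on the cork mat, all released and at rest; the counter wheels are within 0.16 rad of 4, 2 and 5; the catch is shut to within 5 mm and the start button is up (x of pot_blue in the frame of agitator between 0.046 and 0.058 m and y of pot_blue in the frame of agitator between -0.09 and 0.09 m and z of pot_blue in the frame of agitator between 0.057 and 0.063 m and angle between each of pot_blue, pot_green, pot_yellow, pot_red, pot_done_1, pot_done_2's own z axis and vertical below 0.12 rad and linear speed of each of pot_blue, pot_green, pot_yellow, pot_red, pot_done_1, pot_done_2 below 0.02 m/s and contact force between each of pot_blue, pot_green, pot_yellow, pot_red, pot_done_1, pot_done_2 and the fingers below 0.1 N and x of pot_green in the frame of agitator between 0.046 and 0.058 m and y of pot_green in the frame of agitator between -0.09 and 0.09 m and z of pot_green in the frame of agitator between 0.057 and 0.063 m and x of pot_yellow in the frame of agitator between 0.046 and 0.058 m and y of pot_yellow in the frame of agitator between -0.09 and 0.09 m and z of pot_yellow in the frame of agitator between 0.057 and 0.063 m and x of pot_red in the frame of agitator between 0.046 and 0.058 m and y of pot_red in the frame of agitator between -0.09 and 0.09 m and z of pot_red in the frame of agitator between 0.057 and 0.063 m and x of pot_done_1 in the frame of cork_mat between -0.058 and 0.058 m and y of pot_done_1 in the frame of cork_mat between -0.053 and 0.053 m and z of pot_done_1 in the frame of cork_mat between 0 and 0.007 m and x of pot_done_2 in the frame of cork_mat between -0.058 and 0.058 m and y of pot_done_2 in the frame of cork_mat between -0.053 and 0.053 m and z of pot_done_2 in the frame of cork_mat between 0 and 0.007 m and value of joint wheel_1 between 2.35327 and 2.67327 rad and value of joint wheel_2 between 1.09664 and 1.41664 rad and value of joint wheel_3 between 2.98159 and 3.30159 rad and value of joint catch below 0.005 m and value of joint start below 0.0015 m); the robot touches nothing.
It fails at once if the pale green water pot is shifted by more than 30 mm (distance of water_pot from where it was at the start of the episode above 0.03 m).
It fails at once if the white mortar is shifted by more than 30 mm (distance of mortar from where it was at the start of the episode above 0.03 m).
It fails at once if the blue round tin is shifted by more than 30 mm (distance of gum_tin from where it was at the start of the episode above 0.03 m).
Of pot_blue, pot_green, pot_yellow, pot_red only 3 to 4 are there at a start; the rules pass over those that are not, and their reading is None.
Of pot_done_1, pot_done_2 only 1 to 2 are there at a start; the rules pass over those that are not, and their reading is None.
At some moment in a run one of pot_blue, pot_green, pot_yellow, pot_red, pot_done_1, pot_done_2 may be knocked a few centimetres aside while the robot is not near it.
It also fails if it takes over 208 s, if anything falls off the work surface, if the arm or the gripper's body presses on something with over 40 N, if the wrist force passes 120 N, or if a joint passes its speed limit or range.

ROBOT

A 6-joint arm with a two-finger parallel gripper is mounted at the origin on a cart in front of the work surface, level with it; the furniture and walls round the work are solid. World frame = base frame: x ahead of the robot, y to its left, z up, the work surface at z = 0. Lengths are in m, angles in rad, forces in N, time in s.
With the tool pointing down it reaches from about 0.375 to 0.9 m from the base axis. Payload 3.1 kg.
Tool frame: the origin (TCP) lies on the centre line of the jaws, within the pads' length; the fingertips stand 8 mm ahead of it and the grasp point (between the pads) lies 11 mm behind it; z points along the fingers, y is the line along which they close (so a half turn about z gives the same grasp; the last joint's range is limited). The gripper opens to 85 mm and grips with 20 to 120 N. Pads are 22 mm wide; open, the fingers measure 114 mm over their backs; the gripper's body (76 mm by 85 mm) begins 54 mm behind the grasp point. The pads swing forward as they close: fully open they stand 13 mm farther back than shut.
Start: joints at [0.931, 0.527, 1.433, -0, 1.181, -0.178], TCP at [0.278, 0.56, 0.219] pointing down, gripper open.
Joint ranges: [-3.08, 3.08], [-0.75, 2.2], [0.22, 2.44], [-1.43, 4.57], [0, 2.65], [-2.85, 2.85]. Speed limits (rad/s): [2.79, 2.79, 3.14, 3.14, 3.14, 3.14].

INTERFACE

Orientations are given as a unit quaternion [x, y, z, w].
In Python, from station import * gives the robot as it stands.
- The arm moves only by the tool play_rows, never from a script. Its argument "rows" is a list of rows, each a list of 3 entries, a list of its own where there are three numbers: the turn, a rotation vector about the tool's x, y, z in degrees, then the shift along the tool's x, y, z in mm, then the closure, from 0 (fully open) to 1 (shut). In form: [[[ax, ay, az], [dx, dy, dz], jaw], ...]. A call has 1 to 12 rows; each row shifts and turns the commanded pose from where the row before left it, along the tool's axes as they then stand; what a row does not reach is not made up. A row lasts 1/12 s, in which the tool goes at most 41.7 mm and 7.16 degrees, less where a joint would pass 70% of its speed; a pose out of reach is approached as far as the arm can. A call with a gripper value outside its range is refused whole. The fingers move at their own pace and stop on an object; "grip_force" is the grip in N (left out, the last holds). Time passes only in rows, so rows that do not move let the fingers close. It gives the time, the measured TCP pose, the force, the opening and the grip force at its end, in the units of the state.
- sense(): the state, without advancing time (a new reading comes with each control period).
- snapshot(name): name is "scene" or "side" or "wrist"; returns (picture, depth): 400x640x3 uint8, red, green, blue; 400x640 float32, m along the optical axis (not along the pixel's ray), 0 where there is no reading.
- get_calibration(name): a dict with "vfov" (degrees; the focal length in pixels is half the picture's height over the tangent of half this angle, whatever the lens; pixels are square), "cx", "cy" (the principal point, pixels), "k1" (the pictures are not rectified: a ray, as slopes to the right and down, at radius r is drawn at 1 + k1 r^2 times it, then the intrinsics apply), "xyz" and "attitude" of the camera in the world. Camera axes: x right, y down, z forward; pixel columns grow to the right and rows downward; lengths in m; the calibration is good to about 2 mm. A picture is of the moment at which its call begins: read the wrist's pose just before it. get_calibration takes no time and is no camera call; for the wrist camera it gives the pose at the moment of the call.
- sign_off(): hands the job in; it is judged then, once.
The state is a dict: "t": time; "q": joint angles; "qd": joint speeds; "tau": joint torques, N m; "tcp_pos": TCP position; "tool_rot": TCP orientation; "force": force on the tool from outside, world axes, zero at the start; "ft_torque": the same for the moment, N m; "finger_gap": opening from 0.0 (shut) to 1.0 (fully open); "gripper_force": force on a finger pad.
Only numpy, scipy, OpenCV 4.12 (cv2) and the standard library are available. Lean on these libraries where they do the work, as an engineer would, in place of code of your own. Each camera call takes 0.05 s, during which the arm holds its last target. There are 200 camera calls.

## Working session

There is one attempt and no reset: what is moved stays moved. The work goes in short steps, Python scripts to look and compute and a tool call to move; the robot and the scene stay as the last step left them, time stands still between calls to the robot, and variables do not carry over. Pictures are saved under pics/ and viewed, at most 14 in all, crops included, and the job is handed in when it is done.

Besides the shell and the picture viewer there is one more tool, called after "Emit:" as a command line: name --argument value ..., lists and objects as JSON in quotes. play_rows: Moves the arm, as the interface text tells. Its arguments: {"type":"object","properties":{"rows":{"type":"array","items":{"type":"array"}},"grip_force":{"type":"number"}},"required":["rows"]}

```bash
mkdir -p pics; ls
cat > h.py <<'E'
from station import *
import numpy as np, cv2
from scipy.spatial.transform import Rotation as R
def cal(n):
    c=get_calibration(n); f=200/np.tan(np.radians(c['vfov'])/2); return c,f
def att(c):
    a=np.array(c['attitude'],float)
    return a if a.shape==(3,3) else R.from_quat(a).as_matrix()
def ray(c,u,v):
    f=200/np.tan(np.radians(c['vfov'])/2)
    d=np.array([(u-c['cx'])/f,(v-c['cy'])/f]); s=d.copy()
    for _ in range(20): s=d/(1+c['k1']*(s@s))
    return np.array(c['xyz']),att(c)@np.array([s[0],s[1],1.])
def onz(c,u,v,z):
    o,d=ray(c,u,v); return o+d*(z-o[2])/d[2]
def depthpt(c,u,v,D):
    o,d=ray(c,u,v); return o+d*D[int(round(v)),int(round(u))]
def proj(c,p):
    f=200/np.tan(np.radians(c['vfov'])/2)
    q=att(c).T@(np.array(p)-np.array(c['xyz'])); s=q[:2]/q[2]; s=s*(1+c['k1']*(s@s))
    return s*f+np.array([c['cx'],c['cy']])
def snap(n,name=None):
    c=get_calibration(n); im,D=snapshot(n)
    if name: cv2.imwrite(f'pics/{name}.png',cv2.cvtColor(im,cv2.COLOR_RGB2BGR)); np.savez(f'pics/{name}.npz',im=im,D=D,c=np.array([c],dtype=object))
    return c,im,D
def ld(name):
    z=np.load(f'pics/{name}.npz',allow_pickle=True); return z['c'][0],z['im'],z['D']
E
python3 - <<'E'
from h import *
for n in['scene','side','wrist']:
    c,im,D=snap(n,n+'0'); print(n,c)
print(sense())
E
```

```text
pics
scene {'vfov': 45.35258978183492, 'cx': 318.0735313165953, 'cy': 199.78721397445167, 'k1': 0.04842034102149134, 'xyz': array([-0.22295582,  0.82293316,  0.60062118]), 'attitude': array([-0.28919756,  0.78695982, -0.50891076,  0.19511242])}
side {'vfov': 57.0964727982357, 'cx': 321.576872566168, 'cy': 203.42978967026937, 'k1': -0.029377246758358695, 'xyz': array([0.57423179, 0.85407159, 0.65488706]), 'attitude': array([ 0.01925745,  0.87699524, -0.47990998, -0.01396092])}
wrist {'vfov': 70.81846174732203, 'cx': 318.73468780623057, 'cy': 203.03535908116416, 'k1': 0.01102387346019442, 'xyz': array([0.20216596, 0.596838  , 0.37185344]), 'attitude': array([0.83820294, 0.52006156, 0.08567336, 0.14004244])}
{'t': 0.15, 'q': array([ 9.31471308e-01,  5.28275645e-01,  1.43360555e+00, -4.77117778e-05,
        1.18144084e+00, -1.78490326e-01]), 'qd': array([-0.00043893, -0.00060017, -0.00367454,  0.00045744,  0.00080467,
       -0.00134333]), 'tau': array([ 8.03872645e-04, -4.42744267e+01, -1.78276026e+01, -2.25222693e-04,
        5.63276117e-03, -1.38023299e-07]), 'tcp_pos': array([0.27756277, 0.55933619, 0.21844509]), 'tool_rot': array([ 2.28374940e-01,  9.73572873e-01, -8.02175103e-04, -3.23564167e-04]), 'force': array([-0.29055982, -0.02399125,  1.15229381]), 'ft_torque': array([ 0.00452059, -0.01505821, -0.00895268]), 'gripper_force': 0.0, 'finger_gap': 0.9973247604359797}
```

View pics/scene0.png

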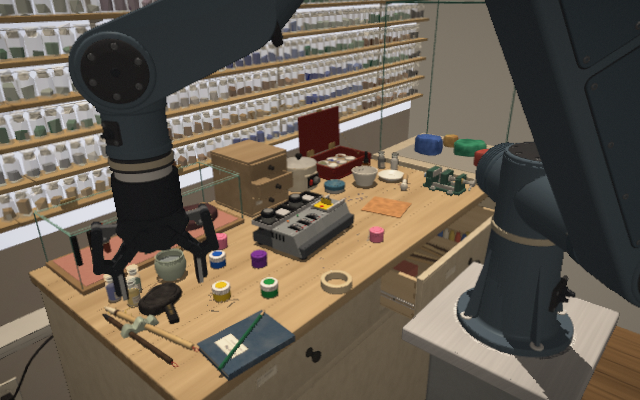

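View pics/side0.png

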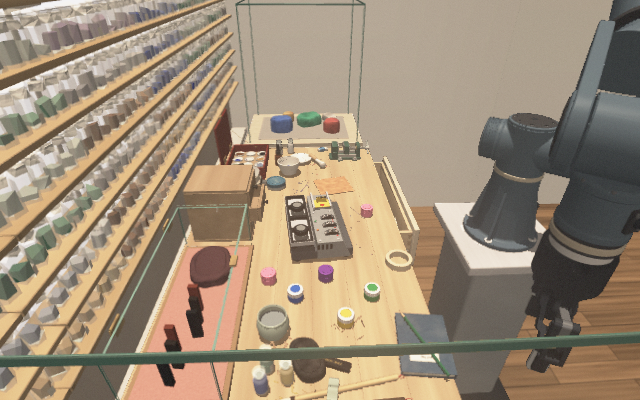

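```bash
cat >> h.py <<'E'
def cloud(c,D):
    f=200/np.tan(np.radians(c['vfov'])/2)
    v,u=np.mgrid[0:400,0:640]; d=np.stack([(u-c['cx'])/f,(v-c['cy'])/f],-1); s=d.copy()
    for _ in range(10): s=d/(1+c['k1']*(s**2).sum(-1,keepdims=True))
    return (np.concatenate([s,np.ones_like(s[...,:1])],-1)*D[...,None])@att(c).T+np.array(c['xyz'])
def blobs(im,P,zr,amin=8):
    hsv=cv2.cvtColor(im,cv2.COLOR_RGB2HSV); out=[]
    ok=(P[...,2]>zr[0])&(P[...,2]<zr[1])&(P[...,0]>.25)&(P[...,0]<1)
    for n,lo,hi in [('blue',100,125),('green',50,90),('yellow',20,32),('red',0,9),('red2',172,180),('pink',160,172),('purple',126,159)]:
        m=((hsv[...,0]>=lo)&(hsv[...,0]<=hi)&(hsv[...,1]>110)&(hsv[...,2]>50)&ok).astype(np.uint8)
        k,l,st,ce=cv2.connectedComponentsWithStats(m)
        for i in range(1,k):
            if st[i,4]>=amin: p=np.median(P[l==i],0); out.append((n,st[i,4],ce[i].round(1),p.round(4)))
    return out
E
python3 - <<'E'
from h import *
for n in['scene','side']:
    c,im,D=ld(n+'0'); P=cloud(c,D); print(n)
    for b in blobs(im,P,(.015,.045)): print(*b)
    for b in blobs(im,P,(.06,.11)): print('hi',*b)
    hsv=cv2.cvtColor(im,cv2.COLOR_RGB2HSV)
    m=(P[...,2]>.058)&(P[...,2]<.105)&(abs(P[...,0]-.6)<.25)&(hsv[...,1]<70)
    k,l,st,ce=cv2.connectedComponentsWithStats(m.astype(np.uint8))
    for i in range(1,k):
        if st[i,4]>60: print(st[i],ce[i],P[l==i].min(0).round(3),P[l==i].max(0).round(3), cv2.minAreaRect(P[l==i][:,:2].astype(np.float32)*1000))
    m=(P[...,2]<.02)&(abs(P[...,0]-.6)<.25)&(P[...,2]>-.01)&(hsv[...,1]>100)&(hsv[...,0]<15)
    k,l,st,ce=cv2.connectedComponentsWithStats(m.astype(np.uint8))
    for i in range(1,k):
        if st[i,4]>150: print('mat',st[i],ce[i],P[l==i].mean(0).round(3), cv2.minAreaRect(P[l==i][:,:2].astype(np.float32)*1000))
c,im,D=ld('side0'); a=cv2.resize(im[130:310,235:435],None,fx=4,fy=3.3,interpolation=cv2.INTER_CUBIC); cv2.imwrite('pics/c1.png',a[:,:,::-1])
E
```

```text
scene
blue 190 [428.6 138.8] [ 0.6737 -0.8923  0.029 ]
blue 30 [216.8 253.3] [0.6008 0.2429 0.0319]
green 40 [268.5 281.1] [0.4235 0.2468 0.0317]
green 191 [239.6 341.8] [0.3378 0.3978 0.0201]
yellow 57 [220.1 284.5] [0.4951 0.3184 0.0304]
yellow 65 [132.7 294. ] [0.6074 0.4526 0.03  ]
red 617 [338.8 162.1] [ 0.7657 -0.4357  0.0326]
red 51 [481.6 151.4] [ 0.452  -0.8915  0.0205]
red 14 [369.2 157.1] [ 0.7231 -0.5427  0.0342]
red 17 [310.5 182.4] [ 0.719  -0.2193  0.039 ]
red 227 [222.4 219.1] [0.756  0.0976 0.0173]
red 104 [196.4 231.6] [0.755  0.1914 0.0174]
red 246 [110.9 248.1] [0.8315 0.3861 0.0168]
red 453 [ 87.5 268.3] [0.7938 0.4585 0.0169]
red 118 [142.  256.9] [0.7467 0.3515 0.0163]
red 291 [ 67.9 264.8] [0.8534 0.4798 0.0172]
red2 113 [376.1 232.3] [ 0.3793 -0.0891  0.0281]
red2 98 [221.1 238. ] [0.6584 0.1828 0.0294]
purple 160 [258.3 256.3] [0.5217 0.1859 0.0295]
hi yellow 139 [323.5 203.4] [ 0.528  -0.0627  0.0734]
hi red 468 [318.9 142.4] [ 0.8697 -0.437   0.0877]
[440  97  87  23 855] [482.71929825 107.8245614 ] [ 0.448 -1.332  0.058] [ 0.85  -1.294  0.105] ((649.04467
[... 3860 characters left out ...]
67925 368.37735849] [0.819 0.46  0.059] [0.836 0.468 0.087] ((826.998779296875, 465.4911193847656), (16.738855361938477, 6.287998199462891), 16.09659194946289)
[252 365  13  14 136] [258.01470588 371.42647059] [0.654 0.457 0.058] [0.675 0.481 0.064] ((664.2935180664062, 468.5557556152344), (21.223669052124023, 24.114900588989258), 2.523545742034912)
mat [226 245  28 105 619] [240.8901454  291.31017771] [0.731 0.222 0.015] ((739.958984375, 223.29312133789062), (38.850181579589844, 333.1965637207031), 0.22723384201526642)
mat [219 362  13  38 179] [225.73743017 383.96648045] [0.728 0.462 0.015] ((729.8117065429688, 453.86175537109375), (75.47588348388672, 19.16567611694336), 88.99586486816406)
```

View pics/c1.png

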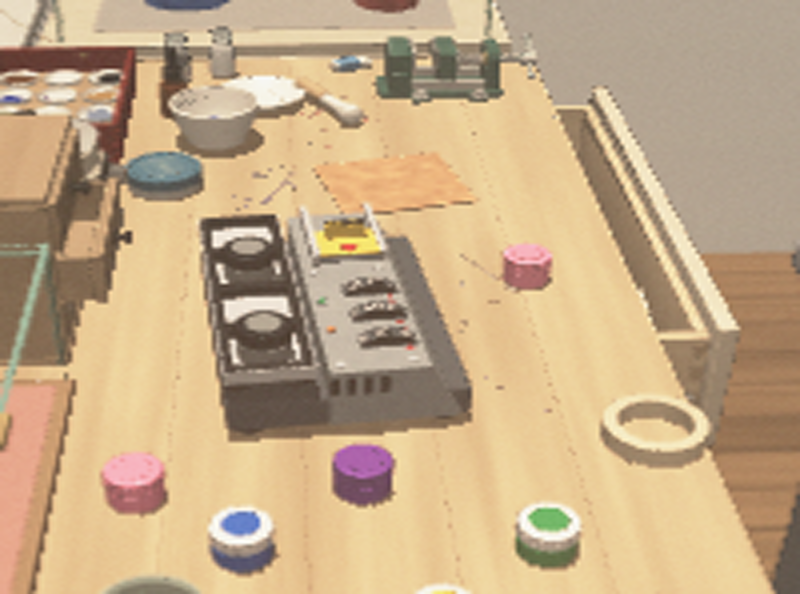

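Emit:
play_rows --rows '[[[0, 0, 0], [-29, -25, -4], 0], [[0, 0, 0], [-29.6, -25.7, -4], 0], [[0, 0, 0], [-29.6, -25.7, -4], 0], [[0, 0, 0], [-29.6, -25.7, -4], 0], [[0, 0, 0], [-29.6, -25.7, -4], 0], [[0, 0, 0], [-29.6, -25.7, -4], 0], [[0, 0, 0], [-29.6, -25.7, -4], 0], [[0, 0, 0], [-29.6, -25.7, -4], 0], [[0, 0, 0], [-29.6, -25.7, -4], 0], [[0, 0, 0], [-29.6, -25.7, -4], 0], [[0, 0, 0], [-29.6, -25.7, 0], 0], [[0, 0, 0], [-29.6, -25.7, 0], 0]]'

```text
t: 1.15
tcp_pos: [0.459, 0.1247, 0.2595]
tool_rot: [0.228, 0.974, 0.0, 0.0]
force: [1.2, 0.4, 0.2]
finger_gap: 0.999
gripper_force: 0.0
```

Emit:
play_rows --rows '[[[0, 0, 0], [-29.6, -25.7, 0], 0], [[0, 0, 0], [-29.6, -25.7, 0], 0], [[0, 0, 0], [-29.6, -25.7, 0], 0], [[0, 0, 0], [-29.6, -25.7, 0], 0], [[0, 0, 0], [-29.6, -25.7, 0], 0], [[0, 0, 0], [-29.6, -25.7, 0], 0], [[0, 0, 6.4], [0, 0, 0], 0], [[0, 0, 6.4], [0, 0, 0], 0], [[0, 0, 6.4], [0, 0, 0], 0], [[0, 0, 6.4], [0, 0, 0], 0], [[0, 0, 6.4], [0, 0, 0], 0], [[0, 0, 6.4], [0, 0, 0], 0]]'

```text
t: 2.15
tcp_pos: [0.5489, -0.0906, 0.2588]
tool_rot: [0.538, 0.843, -0.0, -0.0]
force: [-0.1, -0.7, -0.0]
finger_gap: 1.001
gripper_force: 0.0
```

Emit:
play_rows --rows '[[[0, 0, 6.4], [0, 0, 0], 0], [[0, 0, 6.4], [0, 0, 0], 0], [[0, 0, 6.4], [0, 0, 0], 0], [[0, 0, 0], [0, 0, 0], 0], [[0, 0, 0], [0, 0, 0], 0]]'

```text
t: 2.57
tcp_pos: [0.549, -0.0905, 0.259]
tool_rot: [0.668, 0.744, -0.0, -0.0]
force: [-0.2, 0.7, 0.9]
finger_gap: 0.999
gripper_force: 0.0
```

Run:
```python
from h import *
c,im,D=snap('wrist','w1'); s=sense(); print(s['t'],s['tcp_pos'],s['tool_rot'],c['xyz'],att(c)[:,2])
```

```text
2.6167 [ 0.54901779 -0.09050704  0.25904754] [ 6.68141492e-01  7.44034204e-01 -9.33214958e-05 -2.01716195e-04] [ 0.53957157 -0.00719257  0.41249378] [ 0.03394081 -0.32248132 -0.94596713]
```

View pics/w1.png

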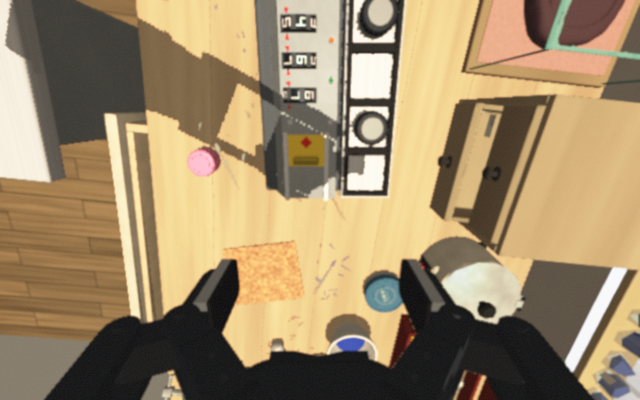

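Emit:
play_rows --rows '[[[0, 0, 0], [33, 0, 0], 0], [[0, 0, 0], [33, 0, 0], 0], [[0, 0, 0], [24, 0, 0], 0], [[0, 0, 0], [0, 0, 0], 0], [[0, 0, 0], [0, 0, 0], 0]]'

```text
t: 3.03
tcp_pos: [0.5395, -0.0, 0.2593]
tool_rot: [0.668, 0.745, -0.0, 0.0]
force: [-0.5, -0.4, 0.5]
finger_gap: 1.002
gripper_force: 0.0
```

Run:
```python
from h import *
c,im,D=snap('wrist','w2')
a=cv2.resize(im[:320,200:480],None,fx=2.2,fy=1.85,interpolation=cv2.INTER_CUBIC)
a=cv2.resize(im[10:310,220:420],None,fx=4,fy=2,interpolation=cv2.INTER_CUBIC)
cv2.imwrite('pics/c2.png',a[:,:,::-1])
```

```text
(no output)
```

View pics/c2.png

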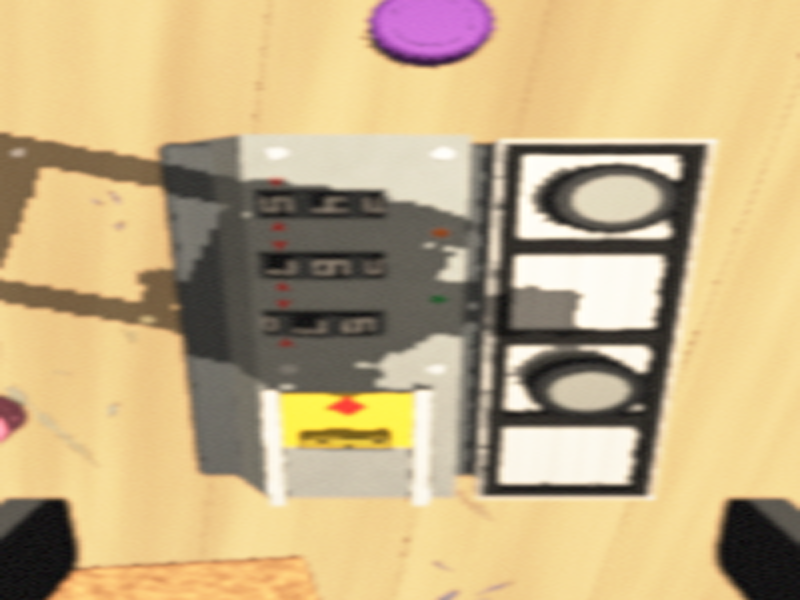

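Run:
```python
from h import *
c,im,D=ld('w2')
pts=[(495,140,.07),(715,140,.07),(655,495,.07),(480,495,.07),(240,135,.062),(472,137,.062)]
for u,v,z in pts: print((u,v),onz(c,220+u/4,10+v/2,z).round(4))
P=cloud(c,D); hsv=cv2.cvtColor(im,cv2.COLOR_RGB2HSV)
# metric top-down ortho of plane z=.066 around agitator at 0.5mm for rectangle fits
m=(P[...,2]>.066)&(P[...,2]<.078)&(P[...,0]>.5)&(P[...,0]<.7)&(abs(P[...,1])<.2)
k,l,st,ce=cv2.connectedComponentsWithStats(m.astype(np.uint8)); i=1+st[1:,4].argmax(); q=P[l==i]
print('tray',cv2.minAreaRect(q[:,:2].astype(np.float32)*1000),np.median(q[:,2]))
m=(P[...,2]>.059)&(P[...,2]<.11)&(abs(P[...,0]-.56)<.2)&(abs(P[...,1])<.2)
k,l,st,ce=cv2.connectedComponentsWithStats(m.astype(np.uint8)); i=1+st[1:,4].argmax(); q=P[l==i]
print('top',cv2.minAreaRect(q[:,:2].astype(np.float32)*1000),q.max(0))
# black caps tops
for u,v in [(372,110),(365,205)]: print('cap',depthpt(c,u,v,D))
m=(P[...,2]>.084)&(P[...,2]<.1)&(P[...,0]>.55)
k,l,st,ce=cv2.connectedComponentsWithStats(m.astype(np.uint8))
for i in range(1,k):
    if st[i,4]>100: q=P[l==i]; print('pot',ce[i],cv2.minEnclosingCircle(q[:,:2].astype(np.float32)*1000),np.median(q[:,2]))
# yellow catch, cork
m=(hsv[...,0]>20)&(hsv[...,0]<33)&(hsv[...,1]>140)&(P[...,2]>.06)
q=P[m]; print('catch',cv2.minAreaRect(q[:,:2].astype(np.float32)*1000),np.median(q[:,2]),q[:,2].max())
a=cv2.rotate(im[90:195,280:322],cv2.ROTATE_90_COUNTERCLOCKWISE)
a=cv2.resize(a,None,fx=7,fy=7,interpolation=cv2.INTER_CUBIC); cv2.imwrite('pics/c3.png',a[:,:,::-1])
```

```text
(495, 140) [0.5545 0.1139 0.07  ]
(715, 140) [0.6156 0.1205 0.07  ]
(655, 495) [ 0.6403 -0.1028  0.07  ]
(480, 495) [ 0.5804 -0.1094  0.07  ]
(240, 135) [0.4825 0.1093 0.062 ]
(472, 137) [0.5484 0.1155 0.062 ]
tray ((597.5169677734375, 3.326263427734375), (61.33296585083008, 229.78797912597656), 6.056915760040283) 0.06848522023727627
top ((526.165283203125, -4.268470764160156), (67.5417251586914, 237.13150024414062), 6.018913269042969) [0.57184311 0.11715983 0.08665716]
cap [0.58792153 0.08582133 0.08912556]
cap [ 0.59810676 -0.02337221  0.0895591 ]
pot [372.73109244 108.43802521] ((589.1802978515625, 87.42166137695312), 19.239538192749023) 0.08863488331430361
pot [476.30361648 211.65517241] ((795.2355346679688, -41.11101531982422), 117.02961730957031) 0.09168139871876468
pot [366.14224138 204.56609195] ((600.1328125, -24.22037124633789), 19.101146697998047) 0.08891248535554552
pot [474.48623853 203.5412844 ] ((729.7318115234375, -7.505558013916016), 11.756268501281738) 0.08968512331867057
pot [450.01960784 278.91176471] ((726.173095703125, -112.74148559570312), 13.76287841796875) 0.09184605357929845
catch ((523.248291015625, 2.7318267822265625), (41.03078842163086, 159.25433349609375), 5.44861364364624) 0.07081208376542214 0.4127305065096374
```

View pics/c3.png

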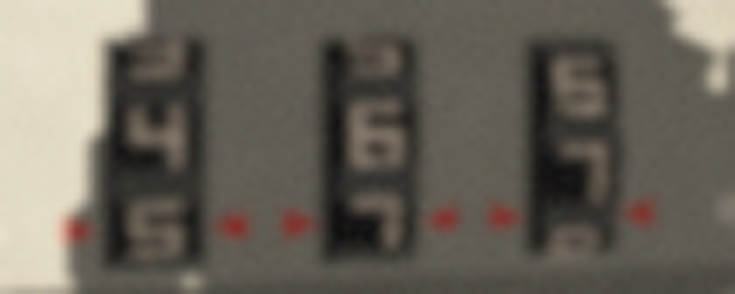

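Emit:
play_rows --rows '[[[0, 0, 0], [27.2, 19.7, 0], 0.3], [[0, 0, 0], [27.2, 19.7, 0], 0.3], [[0, 0, 0], [27.2, 19.7, 0], 0.3], [[0, 0, 0], [0, 0, 40], 0.3], [[0, 0, 0], [0, 0, 40], 0.3], [[0, 0, 0], [0, 0, 40], 0.3], [[0, 0, 0], [0, 0, 25], 0.3], [[0, 0, 0], [0, 0, 15], 0.3], [[0, 0, 0], [0, 0, 10], 0.3], [[0, 0, 0], [0, 0, 9], 0.3], [[0, 0, 0], [0, 0, 0], 0.3], [[0, 0, 0], [0, 0, 0], 0.3]]'

```text
t: 4.08
tcp_pos: [0.5907, 0.0857, 0.0806]
tool_rot: [0.669, 0.743, 0.0, 0.0]
force: [0.2, 0.4, -0.0]
finger_gap: 0.701
gripper_force: 0.0
```

Emit:
play_rows --rows '[[[0, 0, 0], [0, 0, 0], 0.5], [[0, 0, 0], [0, 0, 0], 0.6], [[0, 0, 0], [0, 0, 0], 0.7], [[0, 0, 0], [0, 0, 0], 0.8], [[0, 0, 0], [0, 0, 0], 0.8], [[0, 0, 0], [0, 0, 0], 0.8]]' --grip_force 30

```text
t: 4.58
tcp_pos: [0.5901, 0.0863, 0.0805]
tool_rot: [0.669, 0.743, 0.0, 0.0]
force: [0.4, -0.2, -0.0]
finger_gap: 0.198
gripper_force: 0.0
```

Run:
```python
from h import *
c,im,D=snap('wrist','w3'); snap('side','s3')
c,im2,D=ld('s3'); b=cv2.resize(im2[170:290,250:370],(400,400)); a=cv2.resize(im,(640,400))
cv2.imwrite('pics/c4.png',np.hstack([a[:,120:520],b])[:,:,::-1])
```

```text
(no output)
```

View pics/c4.png

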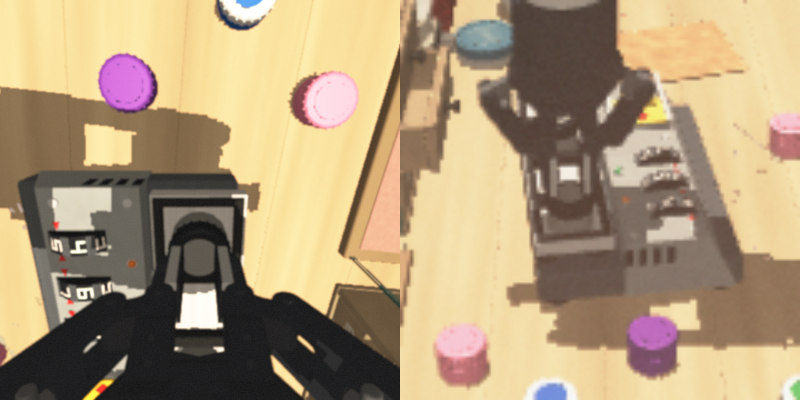

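Emit:
play_rows --rows '[[[0, 0, 0], [0, 0, 0], 1], [[0, 0, 0], [0, 0, 0], 1], [[0, 0, 0], [0, 0, 0], 1], [[0, 0, 0], [0, 0, 0], 1]]'

```text
t: 5.02
tcp_pos: [0.59, 0.0863, 0.0801]
tool_rot: [0.669, 0.743, -0.0, -0.0]
force: [0.5, 0.3, 0.4]
finger_gap: -0.0
gripper_force: 0.0
```

Run:
```python
from h import *
c,im,D=ld('w3'); P=cloud(c,D)
for v in (235,245,255,270,290,310):
    print(v,[(u,*P[v,u].round(3)) for u in range(270,370,8)])
```

```text
235 [(270, np.float64(0.553), np.float64(0.072), np.float64(0.035)), (278, np.float64(0.563), np.float64(0.089), np.float64(0.068)), (286, np.float64(0.567), np.float64(0.084), np.float64(0.058)), (294, np.float64(0.574), np.float64(0.096), np.float64(0.081)), (302, np.float64(0.581), np.float64(0.17), np.float64(0.234)), (310, np.float64(0.583), np.float64(0.1), np.float64(0.088)), (318, np.float64(0.588), np.float64(0.101), np.float64(0.089)), (326, np.float64(0.592), np.float64(0.102), np.float64(0.089)), (334, np.float64(0.597), np.float64(0.102), np.float64(0.088)), (342, np.float64(0.602), np.float64(0.101), np.float64(0.086)), (350, np.float64(0.611), np.float64(0.089), np.float64(0.059)), (358, np.float64(0.614), np.float64(0.095), np.float64(0.07)), (366, np.float64(0.636), np.float64(0.063), np.float64(-0.001))]
245 [(270, np.float64(0.553), np.float64(0.063), np.float64(0.035)), (278, np.float64(0.563), np.float64(0.082), np.float64(0.069)), (286, np.float64(0.568), np.float64(0.077), np.float64(0.058)), (294, np.float64(0.575), np.float64(0.093), np.float64(0.088)), (302,
[... 3197 characters left out ...]
48)), (286, np.float64(0.576), np.float64(0.097), np.float64(0.147)), (294, np.float64(0.579), np.float64(0.088), np.float64(0.137)), (302, np.float64(0.583), np.float64(0.024), np.float64(0.06)), (310, np.float64(0.59), np.float64(0.024), np.float64(0.059)), (318, np.float64(0.596), np.float64(0.025), np.float64(0.059)), (326, np.float64(0.602), np.float64(0.025), np.float64(0.059)), (334, np.float64(0.581), np.float64(0.17), np.float64(0.234)), (342, np.float64(0.599), np.float64(0.088), np.float64(0.134)), (350, np.float64(0.6), np.float64(0.1), np.float64(0.149)), (358, np.float64(0.603), np.float64(0.099), np.float64(0.147)), (366, np.float64(0.606), np.float64(0.1), np.float64(0.147))]
```

Emit:
play_rows --rows '[[[0, 0, 0], [0, 0, 2], 1], [[0, 0, 0], [0, 0, 1], 1], [[0, 0, 0], [0, 0, 0], 1]]'

```text
t: 5.27
tcp_pos: [0.5903, 0.0863, 0.078]
tool_rot: [0.669, 0.743, 0.0, 0.0]
force: [-0.5, -0.4, 5.4]
finger_gap: 0.001
gripper_force: 2.7
```

Run:
```python
from h import *
c,im,D=snap('wrist','w4'); P=cloud(c,D); print(sense()['tcp_pos'],sense()['force'])
# finger points near gripper: within 35mm xy of tcp, z> .0915
t=sense()['tcp_pos']
m=(np.hypot(P[...,0]-t[0],P[...,1]-t[1])<.03)&(P[...,2]>.0)&(D>.08)
for v in range(225,300,5):
    print(v,[(round(float(P[v,u,1]),3),round(float(P[v,u,2]),3)) for u in (308,318,328)])
```

```text
[0.59026506 0.08626665 0.07799715] [-0.88834833 -0.58985663  5.04843454]
225 [(0.103, 0.079), (0.105, 0.083), (0.104, 0.079)]
230 [(0.103, 0.086), (0.105, 0.087), (0.105, 0.087)]
235 [(0.102, 0.089), (0.102, 0.089), (0.102, 0.088)]
240 [(0.098, 0.089), (0.099, 0.088), (0.1, 0.089)]
245 [(0.095, 0.089), (0.097, 0.09), (0.096, 0.088)]
250 [(0.097, 0.097), (0.097, 0.096), (0.097, 0.096)]
255 [(0.097, 0.102), (0.097, 0.102), (0.098, 0.103)]
260 [(0.096, 0.107), (0.097, 0.108), (0.098, 0.107)]
265 [(0.097, 0.112), (0.097, 0.112), (0.097, 0.112)]
270 [(0.097, 0.116), (0.097, 0.116), (0.098, 0.117)]
275 [(0.097, 0.12), (0.097, 0.12), (0.097, 0.12)]
280 [(0.097, 0.125), (0.097, 0.124), (0.098, 0.125)]
285 [(0.098, 0.13), (0.097, 0.128), (0.099, 0.13)]
290 [(0.097, 0.132), (0.093, 0.127), (0.099, 0.134)]
295 [(0.098, 0.136), (0.091, 0.126), (0.098, 0.136)]
```

Emit:
play_rows --rows '[[[0, 0, 0], [0, 0, -10], 1], [[0, 0, 0], [0, 0, -8], 0.3], [[0, 0, 0], [0, 0, 0], 0.3], [[0, 0, 0], [0, 0, 0], 0.3], [[0, 0, 0], [0, 0, 0], 0.3], [[0, 0, 0], [0, 0, 0], 0.3], [[0, 0, 0], [0, 0, 15], 0.3], [[0, 0, 0], [0, 0, 10], 0.3], [[0, 0, 0], [0, 0, 7], 0.3], [[0, 0, 0], [0, 0, 5], 0.3], [[0, 0, 0], [0, 0, 0], 0.3], [[0, 0, 0], [0, 0, 0], 0.3]]'

```text
t: 6.32
tcp_pos: [0.5898, 0.0863, 0.0577]
tool_rot: [0.669, 0.743, -0.0, -0.0]
force: [-0.7, 1.5, -0.5]
finger_gap: 0.699
gripper_force: 0.0
```

Emit:
play_rows --rows '[[[0, 0, 0], [0, 0, 0], 0.5], [[0, 0, 0], [0, 0, 0], 0.6], [[0, 0, 0], [0, 0, 0], 0.8], [[0, 0, 0], [0, 0, 0], 0.8], [[0, 0, 0], [0, 0, 0], 0.8], [[0, 0, 0], [0, 0, 0], 0.8]]' --grip_force 30

```text
t: 6.82
tcp_pos: [0.5906, 0.0863, 0.0589]
tool_rot: [0.669, 0.743, 0.0, 0.001]
force: [-0.9, -0.1, 3.9]
finger_gap: 0.432
gripper_force: 30.4
```

Emit:
play_rows --rows '[[[0, 0, 0], [0, 0, -20], 0.8], [[0, 0, 0], [0, 0, -40], 0.8], [[0, 0, 0], [0, 0, -40], 0.8], [[0, 0, 0], [-35.8, -16.8, 0], 0.8], [[0, 0, 0], [-35.8, -16.8, 0], 0.8], [[0, 0, 0], [-35.8, -16.8, 0], 0.8], [[0, 0, 0], [-35.8, -16.8, 0], 0.8], [[0, 0, 0], [-35.8, -16.8, 0], 0.8], [[0, 0, 0], [-35.8, -16.8, 0], 0.8], [[0, 0, 0], [-35.8, -16.8, 0], 0.8], [[0, 0, 0], [-35.8, -16.8, 0], 0.8], [[0, 0, 0], [-35.8, -16.8, 0], 0.8]]'

```text
t: 7.82
tcp_pos: [0.472, -0.2513, 0.158]
tool_rot: [0.669, 0.743, 0.0, -0.0]
force: [0.9, 0.6, 0.5]
finger_gap: 0.431
gripper_force: 30.3
```

Run:
```python
from h import *
c,im,D=snap('wrist','w5'); s=sense(); print(s['tcp_pos'],s['finger_gap'],s['gripper_force'])
P=cloud(c,D); hsv=cv2.cvtColor(im,cv2.COLOR_RGB2HSV)
print(proj(c,[.475,-.28,.003]))
c,im,D=snap('scene','sc5');P=cloud(c,D); hsv=cv2.cvtColor(im,cv2.COLOR_RGB2HSV)
c,im,D=snap('side','s5');P=cloud(c,D); hsv=cv2.cvtColor(im,cv2.COLOR_RGB2HSV)
m=(P[...,2]<.012)&(abs(P[...,0]-.48)<.1)&(abs(P[...,1]+.28)<.1)&(P[...,2]>-.01)&(hsv[...,1]>120)&(hsv[...,0]<15)
q=P[m];print(m.sum(),cv2.minAreaRect(q[:,:2].astype(np.float32)*1000))
```

```text
[ 0.47116499 -0.25939303  0.15826055] 0.43205540298968614 30.27844548225403
[319.2790325  208.65374091]
2 ((477.4405517578125, -235.5050811767578), (80.42424774169922, 0.0), -175.81564331054688)
```

Emit:
play_rows --rows '[[[0, 0, 0], [0, 0, 40], 0.8], [[0, 0, 0], [0, 0, 40], 0.8], [[0, 0, 0], [0, 0, 35], 0.8], [[0, 0, 0], [0, 0, 20], 0.8], [[0, 0, 0], [0, 0, 10], 0.8], [[0, 0, 0], [0, 0, 5], 0.8], [[0, 0, 0], [0, 0, 3], 0.8], [[0, 0, 0], [0, 0, 2], 0.8], [[0, 0, 0], [0, 0, 0], 0.8], [[0, 0, 0], [0, 0, 0], 0.35], [[0, 0, 0], [0, 0, 0], 0.35], [[0, 0, 0], [0, 0, 0], 0.35]]'

```text
t: 8.97
tcp_pos: [0.4738, -0.2504, 0.0041]
tool_rot: [0.669, 0.743, 0.0, 0.001]
force: [0.1, 0.3, -0.3]
finger_gap: 0.649
gripper_force: 0.0
```

Emit:
play_rows --rows '[[[0, 0, 0], [0, 0, -10], 0.35], [[0, 0, 0], [0, 0, -35], 0.35], [[0, 0, 0], [0, 0, -40], 0.3], [[0, 0, 0], [0, 0, -40], 0.3], [[0, 0, 0], [0, 0, 0], 0.3], [[0, 0, 0], [0, 0, 0], 0.3]]'

```text
t: 9.47
tcp_pos: [0.4749, -0.2513, 0.1317]
tool_rot: [0.669, 0.743, 0.0, 0.004]
force: [-0.4, -0.0, -0.5]
finger_gap: 0.703
gripper_force: 0.0
```

Run:
```python
from h import *
s=sense(); print(s['t'],s['tcp_pos'],s['force'])
c,im,D=ld('w1')
for u,v in [(223,248),(297,241),(303,298),(238,304)]: print(onz(c,u,v,.003).round(4))
```

```text
9.4667 [ 0.47494281 -0.25127318  0.1317457 ] [-0.43881722 -0.03322356 -0.50049598]
[ 0.4078 -0.2404  0.003 ]
[ 0.5264 -0.2149  0.003 ]
[ 0.5459 -0.3232  0.003 ]
[ 0.4339 -0.3478  0.003 ]
```

Emit:
play_rows --rows '[[[0, 0, 0], [30.3, 21.2, 0], 0.3], [[0, 0, 0], [30.3, 21.2, 0], 0.3], [[0, 0, 0], [30.3, 21.2, 0], 0.3], [[0, 0, 0], [30.3, 21.2, 0], 0.3], [[0, 0, 0], [30.3, 21.2, 0], 0.3], [[0, 0, 0], [30.3, 21.2, 0], 0.3], [[0, 0, 0], [30.3, 21.2, 0], 0.3], [[0, 0, 0], [0, 0, 0], 0.3], [[0, 0, 0], [0, 0, 0], 0.3], [[0, 0, 0], [0, 0, 0], 0.3]]'

```text
t: 10.3
tcp_pos: [0.5974, -0.0234, 0.1271]
tool_rot: [0.669, 0.743, -0.001, -0.001]
force: [-0.6, 0.1, -1.3]
finger_gap: 0.698
gripper_force: 0.0
```

```bash
cat >> h.py <<'E'
def delta(x,y,z=None):
    s=sense(); p=s['tcp_pos']; d=np.array([x,y,p[2] if z is None else z])-p
    r=R.from_quat(s['tool_rot']); e=r.as_matrix()
    print('tcp',p.round(4),'tilt',np.degrees(np.arccos(-e[2,2])).round(2),'toolx',e[:,0].round(3),'ycol',np.degrees(np.arctan2(e[1,1],e[0,1])).round(2),'move mm',(e.T@d*1000).round(1),'f',s['force'].round(1),'t',s['t'])
E
python3 - <<'E'
from h import *
delta(.6001,-.0242,.060)
E
```

```text
tcp [ 0.5974 -0.0234  0.1271] tilt 0.17 toolx [-0.105  0.994  0.001] ycol 6.05 move mm [-1.1  2.8 67.1] f [-0.6  0.1 -1.3] t 10.3
```

Emit:
play_rows --rows '[[[0, 0, 0], [-1, 3, 30], 0.3], [[0, 0, 0], [0, 0, 20], 0.3], [[0, 0, 0], [0, 0, 10], 0.3], [[0, 0, 0], [0, 0, 5], 0.3], [[0, 0, 0], [0, 0, 2], 0.3], [[0, 0, 0], [0, 0, 0], 0.3], [[0, 0, 0], [0, 0, 0], 0.6], [[0, 0, 0], [0, 0, 0], 0.8], [[0, 0, 0], [0, 0, 0], 0.8], [[0, 0, 0], [0, 0, 0], 0.8], [[0, 0, 0], [0, 0, 0], 0.8], [[0, 0, 0], [0, 0, 0], 0.8]]'

```text
t: 11.3
tcp_pos: [0.6027, -0.0245, 0.0625]
tool_rot: [0.669, 0.743, 0.0, 0.001]
force: [-0.9, -0.6, 6.5]
finger_gap: 0.429
gripper_force: 30.5
```

Emit:
play_rows --rows '[[[0, 0, 0], [0, 0, -20], 0.8], [[0, 0, 0], [0, 0, -40], 0.8], [[0, 0, 0], [0, 0, -40], 0.8], [[0, 0, 0], [-34.2, -18.9, 0], 0.8], [[0, 0, 0], [-34.2, -18.9, 0], 0.8], [[0, 0, 0], [-34.2, -18.9, 0], 0.8], [[0, 0, 0], [-34.2, -18.9, 0], 0.8], [[0, 0, 0], [-34.2, -18.9, 0], 0.8], [[0, 0, 0], [-34.2, -18.9, 0], 0.8], [[0, 0, 0], [-34.2, -18.9, 0], 0.8], [[0, 0, 0], [-34.2, -18.9, 0], 0.8], [[0, 0, 0], [0, 0, 0], 0.8]]'

```text
t: 12.3
tcp_pos: [0.4782, -0.3193, 0.1615]
tool_rot: [0.671, 0.741, -0.001, 0.002]
force: [1.3, 0.7, -0.2]
finger_gap: 0.43
gripper_force: 30.2
```

Run:
```python
from h import *
delta(.478,-.312,.004); s=sense(); print(s['finger_gap'],s['gripper_force'])
c,im,D=snap('side','s6'); P=cloud(c,D)
m=(P[...,2]>.02)&(P[...,2]<.05)&(abs(P[...,0]-.475)<.05)&(abs(P[...,1]+.25)<.05)
print(m.sum(),P[m].mean(0),P[m].max(0))
```

```text
tcp [ 0.4782 -0.3193  0.1615] tilt 0.28 toolx [-0.098  0.995 -0.005] ycol 5.64 move mm [  8.    0.4 157.4] f [ 1.3  0.7 -0.2] t 12.3
0.4304924184201041 30.245792269706726
80 [ 0.47475398 -0.24257968  0.03110879] [ 0.49292574 -0.22726573  0.03717348]
```

Emit:
play_rows --rows '[[[0, 0, 0], [0, 0, 40], 0.8], [[0, 0, 0], [0, 0, 40], 0.8], [[0, 0, 0], [0, 0, 35], 0.8], [[0, 0, 0], [0, 0, 20], 0.8], [[0, 0, 0], [0, 0, 10], 0.8], [[0, 0, 0], [0, 0, 5], 0.8], [[0, 0, 0], [0, 0, 3], 0.8], [[0, 0, 0], [0, 0, 0], 0.8], [[0, 0, 0], [0, 0, 0], 0.8], [[0, 0, 0], [0, 0, 0], 0.35], [[0, 0, 0], [0, 0, 0], 0.35], [[0, 0, 0], [0, 0, 0], 0.35]]'

```text
t: 13.35
tcp_pos: [0.4805, -0.3126, 0.0092]
tool_rot: [0.669, 0.743, -0.0, 0.001]
force: [-0.5, 0.1, 0.5]
finger_gap: 0.647
gripper_force: 0.0
```

Emit:
play_rows --rows '[[[0, 0, 0], [0, 0, -10], 0.35], [[0, 0, 0], [0, 0, -35], 0.35], [[0, 0, 0], [0, 0, -40], 0.3], [[0, 0, 0], [0, 0, -40], 0.3], [[0, 0, 0], [0, 0, -25], 0.3], [[0, 0, 0], [0, 0, 0], 0.3], [[0, 0, 0], [0, 0, 0], 0.3]]'

```text
t: 13.93
tcp_pos: [0.4809, -0.3129, 0.161]
tool_rot: [0.669, 0.743, -0.0, 0.003]
force: [-0.9, -0.3, -0.8]
finger_gap: 0.7
gripper_force: 0.0
```

Run:
```python
from h import *
delta(.602,.13,.2)
c,im,D=snap('side','s6'); P=cloud(c,D)
for b in blobs(im,P,(.022,.045),20): print(*b)
c,im,D=snap('scene','sc6'); P=cloud(c,D)
for b in blobs(im,P,(.022,.045),20): print(*b)
m=(P[...,2]>.02)&(P[...,2]<.05)&(abs(P[...,0]-.475)<.08)&(abs(P[...,1]+.28)<.08)
k,l,st,ce=cv2.connectedComponentsWithStats(m.astype(np.uint8))
for i in range(1,k): print('mat pots',st[i,4],np.median(P[l==i],0))
m=(P[...,2]>.01)&(abs(P[...,0]-.63)<.06)&(abs(P[...,1]-.33)<.06); print('waterpot',P[m].min(0),P[m].max(0))
```

```text
tcp [ 0.4809 -0.3129  0.161 ] tilt 0.31 toolx [-0.104  0.995 -0.004] ycol 6.0 move mm [427.7 166.8 -40.1] f [-0.9 -0.3 -0.8] t 13.9333
blue 51 [298.9 304. ] [0.5938 0.2899 0.0307]
yellow 65 [345.6 312.6] [0.4931 0.3183 0.0309]
red 39 [332.3 119.9] [ 0.4352 -0.8858  0.0253]
red 157 [249.8 148.2] [ 0.7981 -0.5455  0.0343]
red 22 [230.  159.4] [ 0.8615 -0.4388  0.0388]
red 28 [262.4 171.2] [ 0.7285 -0.3385  0.0322]
blue 35 [202.1 262.9] [0.5959 0.2883 0.0296]
green 40 [268.5 281.1] [0.4232 0.2467 0.0315]
yellow 57 [220.1 284.5] [0.4955 0.3185 0.0302]
yellow 68 [132.1 293.2] [0.607  0.4539 0.0314]
red 261 [338.6 153.3] [ 0.8562 -0.5381  0.0347]
red 50 [487.5 151.4] [ 0.4292 -0.8959  0.0239]
red 280 [339.2 167.9] [ 0.7239 -0.3662  0.0336]
red 65 [150.1 232.7] [0.81   0.2882 0.0339]
red 65 [106.2 246.7] [0.8288 0.3938 0.0324]
red2 93 [376.3 230.8] [ 0.3798 -0.0907  0.0306]
red2 112 [218.9 237.3] [0.6639 0.1873 0.0304]
purple 125 [258.3 255.2] [0.5225 0.1853 0.0301]
mat pots 22 [ 0.48001992 -0.234538    0.03104892]
waterpot [0.57015276 0.27161943 0.01001837] [0.68150936 0.38978749 0.05486638]
```

Emit:
play_rows --rows '[[[0, 0, 0], [36.4, 11, 0], 0.3], [[0, 0, 0], [36.4, 11, 0], 0.3], [[0, 0, 0], [36.4, 11, 0], 0.3], [[0, 0, 0], [36.4, 11, 0], 0.3], [[0, 0, 0], [36.4, 11, 0], 0.3], [[0, 0, 0], [36.4, 11, 0], 0.3], [[0, 0, 0], [36.4, 11, 0], 0.3], [[0, 0, 0], [36.4, 11, 0], 0.3], [[0, 0, 0], [36.4, 11, 0], 0.3], [[0, 0, 0], [36.4, 11, 0], 0.3], [[0, 0, 0], [36.4, 11, 0], 0.3], [[0, 0, 0], [36.4, 11, 0], 0.3]]'

```text
t: 15.03
tcp_pos: [0.5642, 0.1379, 0.1561]
tool_rot: [0.669, 0.743, -0.002, -0.002]
force: [1.5, -0.3, 0.5]
finger_gap: 0.701
gripper_force: 0.0
```

Emit:
play_rows --rows '[[[0, 0, 0], [36.4, 11, 0], 0.3], [[0, 0, 0], [36.4, 11, 0], 0.3], [[0, 0, 0], [36.4, 11, 0], 0.3], [[0, 0, 0], [36.4, 11, 0], 0.3], [[0, 0, 0], [0, 0, 0], 0.3], [[0, 0, 0], [0, 0, 0], 0.3], [[0, 0, 0], [0, 0, 0], 0.3]]'

```text
t: 15.62
tcp_pos: [0.5927, 0.2849, 0.1561]
tool_rot: [0.669, 0.743, -0.002, -0.001]
force: [0.1, -0.8, 0.3]
finger_gap: 0.701
gripper_force: 0.0
```

Run:
```python
from h import *
c,im,D=snap('wrist','w7'); P=cloud(c,D)
for b in blobs(im,P,(.022,.045),40): print(*b); 
b=[b for b in blobs(im,P,(.022,.045),40) if b[0]=='blue']
if b: delta(*b[0][3][:2],.002)
```

```text
blue 327 [322.5 186.5] [0.5949 0.2907 0.0293]
green 283 [159.1 210.4] [0.4252 0.2459 0.0293]
yellow 356 [364.3  20.1] [0.6126 0.4387 0.0377]
yellow 428 [223.9 148. ] [0.4939 0.3194 0.029 ]
red 122 [595.6 110.8] [0.8281 0.3893 0.0415]
red 172 [524.5 211.8] [0.807  0.2868 0.0319]
red2 40 [365.9 271.2] [0.6561 0.1944 0.0251]
purple 117 [268.1 270.3] [0.5435 0.1841 0.0283]
tcp [0.593  0.2842 0.1566] tilt 0.22 toolx [-0.104  0.995 -0.001] ycol 5.97 move mm [  6.4   3.1 154.6] f [-0.2 -1.   0.4] t 15.6667
```

View pics/w7.png

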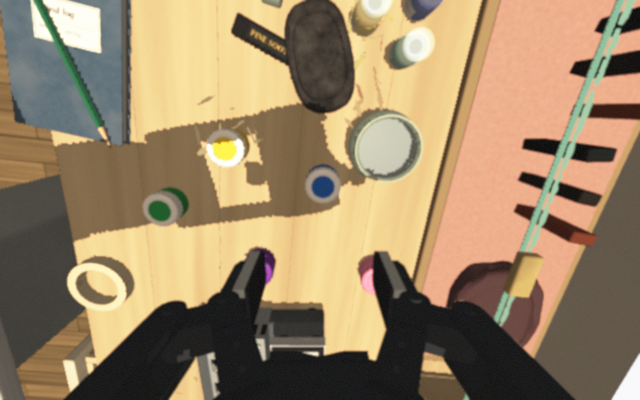

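Run:
```python
from h import *
c,im,D=ld('w7')
w=onz(c,386,146,.055);l=onz(c,350,147,.055);print(w,l, np.degrees(np.arctan2(w[1]-.2907,w[0]-.5949)),np.hypot(w[1]-.2907,w[0]-.5949),w[0]-l[0])
```

```text
[0.64608334 0.34113892 0.055     ] [0.61428789 0.33688128 0.055     ] 44.5802954630302 0.0718597173370799 0.03179545089940805
```

Emit:
play_rows --rows '[[[0, 0, 6.7], [0, 0, 0], 0.3], [[0, 0, 6.7], [0, 0, 0], 0.3], [[0, 0, 6.7], [0, 0, 0], 0.3], [[0, 0, 6.6], [0, 0, 0], 0.3], [[0, 0, 6.7], [0, 0, 0], 0.3], [[0, 0, 6.6], [0, 0, 0], 0.3], [[0, 0, 0], [6.5, -2, 20], 0.35], [[0, 0, 0], [0, 0, 35], 0.35], [[0, 0, 0], [0, 0, 35], 0.35], [[0, 0, 0], [0, 0, 30], 0.35], [[0, 0, 0], [0, 0, 0], 0.35], [[0, 0, 0], [0, 0, 0], 0.35]]'

```text
t: 16.67
tcp_pos: [0.5946, 0.2898, 0.0364]
tool_rot: [0.883, 0.468, -0.003, -0.001]
force: [-0.1, -0.1, 1.0]
finger_gap: 0.654
gripper_force: 0.0
```

Run:
```python
from h import *
delta(.5949,.2907,.004)
```

```text
tcp [0.5946 0.2898 0.0364] tilt 0.32 toolx [ 0.561  0.828 -0.004] ycol -34.13 move mm [ 1.  -0.1 32.4] f [-0.1 -0.1  1. ] t 16.6667
```

Emit:
play_rows --rows '[[[0, 0, 0], [0, 0, 20], 0.35], [[0, 0, 0], [0, 0, 9], 0.35], [[0, 0, 0], [0, 0, 3], 0.35], [[0, 0, 0], [0, 0, 0], 0.35], [[0, 0, 0], [0, 0, 0], 0.6], [[0, 0, 0], [0, 0, 0], 0.8], [[0, 0, 0], [0, 0, 0], 0.8], [[0, 0, 0], [0, 0, 0], 0.8], [[0, 0, 0], [0, 0, 0], 0.8], [[0, 0, 0], [0, 0, -20], 0.8], [[0, 0, 0], [0, 0, -40], 0.8], [[0, 0, 0], [0, 0, -40], 0.8]]'

```text
t: 17.67
tcp_pos: [0.5944, 0.2915, 0.1053]
tool_rot: [0.883, 0.469, -0.003, -0.001]
force: [1.3, 0.2, 0.1]
finger_gap: 0.423
gripper_force: 30.2
```

Emit:
play_rows --rows '[[[0, 0, -6.7], [0, 0, -5], 0.8], [[0, 0, -6.7], [0, 0, -5], 0.8], [[0, 0, -6.7], [0, 0, -5], 0.8], [[0, 0, -6.7], [0, 0, -5], 0.8], [[0, 0, -6.7], [0, 0, 0], 0.8], [[0, 0, -6.5], [0, 0, 0], 0.8], [[0, 0, 0], [-33.6, -4.5, 0], 0.8], [[0, 0, 0], [-33.6, -4.5, 0], 0.8], [[0, 0, 0], [-33.6, -4.5, 0], 0.8], [[0, 0, 0], [-33.6, -4.5, 0], 0.8], [[0, 0, 0], [-33.6, -4.5, 0], 0.8], [[0, 0, 0], [-33.6, -4.5, 0], 0.8]]'

```text
t: 18.67
tcp_pos: [0.59, 0.0874, 0.1263]
tool_rot: [0.669, 0.743, 0.0, 0.0]
force: [1.0, -0.1, -0.4]
finger_gap: 0.427
gripper_force: 30.3
```

Emit:
play_rows --rows '[[[0, 0, 0], [0, 0, 0], 0.8], [[0, 0, 0], [0, 0, 0], 0.8], [[0, 0, 0], [0, 0, 0], 0.8]]'

```text
t: 18.92
tcp_pos: [0.5904, 0.0888, 0.1263]
tool_rot: [0.669, 0.743, 0.0, -0.0]
force: [-0.7, 0.1, -1.5]
finger_gap: 0.426
gripper_force: 30.3
```

Run:
```python
from h import *
delta(.5889,.0875,.064); print(sense()['gripper_force'])
c,im,D=snap('wrist','w8'); P=cloud(c,D)
for b in blobs(im,P,(.1,.18),20): print(*b)
```

```text
tcp [0.5904 0.0888 0.1263] tilt 0.03 toolx [-0.104  0.995  0.001] ycol 5.95 move mm [-1.2 -1.6 62.3] f [-0.7  0.1 -1.5] t 18.9167
30.262101888656616
blue 363 [318.  231.1] [0.5877 0.1033 0.1262]
blue 1170 [318.7 273.1] [0.59   0.0872 0.1476]
```

Emit:
play_rows --rows '[[[0, 0, 0], [-1.2, -1.2, 30], 0.8], [[0, 0, 0], [0, 0, 15], 0.8], [[0, 0, 0], [0, 0, 7], 0.8], [[0, 0, 0], [0, 0, 4], 0.8], [[0, 0, 0], [0, 0, 0], 0.8], [[0, 0, 0], [0, 0, 0], 0.8], [[0, 0, 0], [0, 0, 0], 0.8]]'

```text
t: 19.55
tcp_pos: [0.5902, 0.0877, 0.0712]
tool_rot: [0.669, 0.743, 0.001, 0.001]
force: [0.5, -0.5, -0.4]
finger_gap: 0.424
gripper_force: 30.3
```

Emit:
play_rows --rows '[[[0, 0, 0], [0, 0, 2], 0.8], [[0, 0, 0], [0, 0, 0], 0.8], [[0, 0, 0], [0, 0, 0], 0.8]]'

```text
t: 19.8
tcp_pos: [0.5895, 0.0873, 0.0686]
tool_rot: [0.669, 0.743, 0.0, 0.0]
force: [-0.3, -0.0, -1.0]
finger_gap: 0.426
gripper_force: 30.3
```

Emit:
play_rows --rows '[[[0, 0, 0], [0, 0, 2], 0.8], [[0, 0, 0], [0, 0, 0], 0.8], [[0, 0, 0], [0, 0, 0], 0.8]]'

```text
t: 20.05
tcp_pos: [0.5898, 0.0873, 0.0679]
tool_rot: [0.669, 0.743, 0.0, 0.001]
force: [-1.8, -0.3, 8.1]
finger_gap: 0.426
gripper_force: 31.0
```

Emit:
play_rows --rows '[[[0, 0, 0], [0, 0, 2], 0.8], [[0, 0, 0], [0, 0, 0], 0.8], [[0, 0, 0], [0, 0, 0], 0.8]]'

```text
t: 20.3
tcp_pos: [0.5898, 0.0873, 0.0677]
tool_rot: [0.669, 0.743, 0.001, 0.001]
force: [-4.3, -0.5, 19.0]
finger_gap: 0.428
gripper_force: 32.0
```

Emit:
play_rows --rows '[[[0, 0, 0], [0, 0, 0], 0.35], [[0, 0, 0], [0, 0, -3], 0.35], [[0, 0, 0], [0, 0, 0], 0.35], [[0, 0, 0], [0, 0, -27], 0.35], [[0, 0, 0], [0, 0, -40], 0.35], [[0, 0, 0], [0, 0, -15], 0.35], [[0, 0, 0], [29.2, -24.6, 0], 0.35], [[0, 0, 0], [29.2, -24.6, 0], 0.35], [[0, 0, 0], [29.2, -24.6, 0], 0.35], [[0, 0, 0], [29.2, -24.6, 0], 0.35], [[0, 0, 0], [29.2, -24.6, 0], 0.35], [[0, 0, 0], [29.2, -24.6, 0], 0.35]]'

```text
t: 21.3
tcp_pos: [0.4229, 0.247, 0.149]
tool_rot: [0.669, 0.743, -0.0, -0.0]
force: [0.3, 0.4, -0.5]
finger_gap: 0.651
gripper_force: 0.0
```

Emit:
play_rows --rows '[[[0, 0, 0], [0, 0, 0], 0.35], [[0, 0, 0], [0, 0, 0], 0.35], [[0, 0, 0], [0, 0, 0], 0.35]]'

```text
t: 21.55
tcp_pos: [0.425, 0.2464, 0.1492]
tool_rot: [0.669, 0.743, 0.0, 0.0]
force: [0.7, 0.6, 0.2]
finger_gap: 0.652
gripper_force: 0.0
```

Run:
```python
from h import *
c,im,D=snap('wrist','w9'); P=cloud(c,D)
g=[b for b in blobs(im,P,(.022,.045),60) if b[0] in('green','yellow')]
for b in g: print(*b)
delta(*[b for b in g if b[0]=='green'][0][3][:2],.004)
c,im,D=snap('side','s9'); P=cloud(c,D)
for b in blobs(im,P,(.08,.12),20): print(*b)
```

```text
green 321 [319.  194.1] [0.4249 0.2462 0.0293]
yellow 451 [400.2 127.4] [0.4938 0.3192 0.0291]
tcp [0.4256 0.2459 0.1493] tilt 0.08 toolx [-0.104  0.995 -0.   ] ycol 5.97 move mm [  0.3  -0.9 145.3] f [-0.5 -0.3 -0.1] t 21.6
blue 27 [300.6 226.8] [0.5878 0.0851 0.091 ]
red 60 [222.2 150.8] [ 0.8721 -0.3777  0.0993]
red 74 [192.6 287.5] [0.8163 0.289  0.0895]
red 88 [168.9 328.2] [0.8351 0.394  0.0909]
```

Emit:
play_rows --rows '[[[0, 0, 0], [0, -0.5, 40], 0.35], [[0, 0, 0], [0, 0, 40], 0.35], [[0, 0, 0], [0, 0, 35], 0.35], [[0, 0, 0], [0, 0, 20], 0.35], [[0, 0, 0], [0, 0, 7], 0.35], [[0, 0, 0], [0, 0, 3], 0.35], [[0, 0, 0], [0, 0, 0], 0.35], [[0, 0, 0], [0, 0, 0], 0.6], [[0, 0, 0], [0, 0, 0], 0.8], [[0, 0, 0], [0, 0, 0], 0.8], [[0, 0, 0], [0, 0, 0], 0.8], [[0, 0, 0], [0, 0, 0], 0.8]]'

```text
t: 22.65
tcp_pos: [0.4251, 0.2464, 0.0057]
tool_rot: [0.669, 0.743, 0.001, 0.001]
force: [0.4, -1.1, 7.3]
finger_gap: 0.428
gripper_force: 30.6
```

Emit:
play_rows --rows '[[[0, 0, 0], [0, 0, -20], 0.8], [[0, 0, 0], [0, 0, -40], 0.8], [[0, 0, 0], [0, 0, -40], 0.8], [[0, 0, 0], [0, 0, -20], 0.8], [[0, 0, 0], [-33, 20.9, 0], 0.8], [[0, 0, 0], [-33, 20.9, 0], 0.8], [[0, 0, 0], [-33, 20.9, 0], 0.8], [[0, 0, 0], [-33, 20.9, 0], 0.8], [[0, 0, 0], [-33, 20.9, 0], 0.8], [[0, 0, 0], [-33, 20.9, 0], 0.8], [[0, 0, 0], [-33, 20.9, 0], 0.8], [[0, 0, 0], [0, 0, 0], 0.8]]'

```text
t: 23.65
tcp_pos: [0.6, 0.0254, 0.1253]
tool_rot: [0.671, 0.741, 0.002, 0.005]
force: [0.9, 0.6, 0.4]
finger_gap: 0.434
gripper_force: 30.4
```

Emit:
play_rows --rows '[[[0, 0, 0], [0, 0, 0], 0.8], [[0, 0, 0], [0, 0, 0], 0.8], [[0, 0, 0], [0, 0, 0], 0.8]]'

```text
t: 23.9
tcp_pos: [0.5917, 0.0329, 0.124]
tool_rot: [0.669, 0.743, -0.001, -0.001]
force: [0.0, 1.0, -0.0]
finger_gap: 0.426
gripper_force: 30.4
```

Run:
```python
from h import *
delta(.5948,.0318,.068); print(sense()['gripper_force'])
```

```text
tcp [0.5917 0.0329 0.124 ] tilt 0.13 toolx [-0.106  0.994  0.001] ycol 6.06 move mm [-1.5  3.1 56. ] f [ 0.  1. -0.] t 23.9
30.384623408317566
```

Emit:
play_rows --rows '[[[0, 0, 0], [-1.3, 2.5, 30], 0.8], [[0, 0, 0], [0, 0, 15], 0.8], [[0, 0, 0], [0, 0, 6], 0.8], [[0, 0, 0], [0, 0, 4], 0.8], [[0, 0, 0], [0, 0, 2], 0.8], [[0, 0, 0], [0, 0, 1], 0.8], [[0, 0, 0], [0, 0, 0], 0.8], [[0, 0, 0], [0, 0, 0], 0.8]]'

```text
t: 24.57
tcp_pos: [0.5966, 0.0307, 0.0671]
tool_rot: [0.669, 0.743, 0.0, 0.001]
force: [-1.0, -0.5, -0.5]
finger_gap: 0.425
gripper_force: 30.4
```

Emit:
play_rows --rows '[[[0, 0, 0], [0, 0, 2], 0.8], [[0, 0, 0], [0, 0, 1], 0.8], [[0, 0, 0], [0, 0, 0], 0.8], [[0, 0, 0], [0, 0, 0], 0.8]]'

```text
t: 24.9
tcp_pos: [0.5969, 0.0306, 0.0656]
tool_rot: [0.669, 0.743, 0.001, 0.001]
force: [-2.3, 1.0, 10.7]
finger_gap: 0.423
gripper_force: 31.4
```

Emit:
play_rows --rows '[[[0, 0, 0], [0, 0, 0], 0.35], [[0, 0, 0], [0, 0, -3], 0.35], [[0, 0, 0], [0, 0, 0], 0.35], [[0, 0, 0], [0, 0, -27], 0.35], [[0, 0, 0], [0, 0, -40], 0.35], [[0, 0, 0], [0, 0, -15], 0.35], [[0, 0, 0], [37.1, -8.9, 0], 0.35], [[0, 0, 0], [37.1, -8.9, 0], 0.35], [[0, 0, 0], [37.1, -8.9, 0], 0.35], [[0, 0, 0], [37.1, -8.9, 0], 0.35], [[0, 0, 0], [37.1, -8.9, 0], 0.35], [[0, 0, 0], [37.1, -8.9, 0], 0.35]]'

```text
t: 25.9
tcp_pos: [0.5188, 0.2479, 0.1481]
tool_rot: [0.669, 0.743, -0.0, -0.0]
force: [1.0, 1.2, 0.6]
finger_gap: 0.647
gripper_force: 0.0
```

Emit:
play_rows --rows '[[[0, 0, 0], [37.1, -8.9, 0], 0.35], [[0, 0, 0], [37.1, -8.9, 0], 0.35], [[0, 0, 0], [0, 0, 0], 0.35], [[0, 0, 0], [0, 0, 0], 0.35], [[0, 0, 0], [0, 0, 0], 0.35]]'

```text
t: 26.32
tcp_pos: [0.4941, 0.3182, 0.148]
tool_rot: [0.669, 0.743, -0.0, 0.0]
force: [-0.0, 0.5, 0.3]
finger_gap: 0.65
gripper_force: 0.0
```

Run:
```python
from h import *
c,im,D=snap('wrist','w10'); P=cloud(c,D)
g=[b for b in blobs(im,P,(.022,.045),60) if b[0] in('green','yellow')]
for b in g: print(*b)
delta(*[b for b in g if b[0]=='yellow'][0][3][:2],.004)
c,im,D=snap('side','s10'); P=cloud(c,D)
for b in blobs(im,P,(.08,.12),15): print(*b)
```

```text
yellow 448 [468.4  68.1] [0.6077 0.4446 0.0374]
yellow 402 [319.2 193.2] [0.4938 0.3192 0.0294]
tcp [0.4945 0.3176 0.148 ] tilt 0.03 toolx [-0.104  0.995 -0.001] ycol 5.96 move mm [114.6 125.8 143.9] f [-0.2 -0.1  0. ] t 26.3667
blue 28 [300.5 226.8] [0.5891 0.0842 0.0914]
red 72 [222.7 149.6] [ 0.8721 -0.389   0.0981]
red 76 [192.7 287.5] [0.8165 0.2892 0.0896]
red 87 [168.8 328.2] [0.8354 0.3943 0.0905]
```

Emit:
play_rows --rows '[[[0, 0, 0], [1.5, -0.5, 40], 0.35], [[0, 0, 0], [0, 0, 40], 0.35], [[0, 0, 0], [0, 0, 34], 0.35], [[0, 0, 0], [0, 0, 20], 0.35], [[0, 0, 0], [0, 0, 7], 0.35], [[0, 0, 0], [0, 0, 2], 0.35], [[0, 0, 0], [0, 0, 0], 0.35], [[0, 0, 0], [0, 0, 0], 0.6], [[0, 0, 0], [0, 0, 0], 0.8], [[0, 0, 0], [0, 0, 0], 0.8], [[0, 0, 0], [0, 0, 0], 0.8], [[0, 0, 0], [0, 0, 0], 0.8]]'

```text
t: 27.42
tcp_pos: [0.4952, 0.3202, 0.0071]
tool_rot: [0.669, 0.743, 0.002, 0.001]
force: [0.6, -1.8, 6.1]
finger_gap: 0.429
gripper_force: 30.6
```

Emit:
play_rows --rows '[[[0, 0, 0], [0, 0, -20], 0.8], [[0, 0, 0], [0, 0, -40], 0.8], [[0, 0, 0], [0, 0, -40], 0.8], [[0, 0, 0], [-39.2, 7.8, -20], 0.8], [[0, 0, 0], [-39.2, 7.8, 0], 0.8], [[0, 0, 0], [-39.2, 7.8, 0], 0.8], [[0, 0, 0], [-39.2, 7.8, 0], 0.8], [[0, 0, 0], [-39.2, 7.8, 0], 0.8], [[0, 0, 0], [-39.2, 7.8, 0], 0.8], [[0, 0, 0], [-39.2, 7.8, 0], 0.8], [[0, 0, 0], [-39.2, 7.8, 0], 0.8], [[0, 0, 0], [-39.2, 7.8, 0], 0.8]]'

```text
t: 28.42
tcp_pos: [0.5994, -0.0228, 0.1243]
tool_rot: [0.669, 0.743, 0.0, -0.0]
force: [0.5, 0.9, 0.1]
finger_gap: 0.43
gripper_force: 30.3
```

Emit:
play_rows --rows '[[[0, 0, 0], [0, 0, 0], 0.8], [[0, 0, 0], [0, 0, 0], 0.8], [[0, 0, 0], [0, 0, 0], 0.8], [[0, 0, 0], [0, 0, 0], 0.8]]'

```text
t: 28.75
tcp_pos: [0.5984, -0.0197, 0.1238]
tool_rot: [0.669, 0.744, -0.0, -0.001]
force: [0.6, 0.5, -0.9]
finger_gap: 0.423
gripper_force: 30.3
```

Run:
```python
from h import *
delta(.6007,-.0238,.0665); print(sense()['gripper_force'])
```

```text
tcp [ 0.5984 -0.0197  0.1238] tilt 0.09 toolx [-0.106  0.994  0.001] ycol 6.07 move mm [-4.4  1.9 57.3] f [ 0.6  0.5 -0.9] t 28.75
30.317773818969727
```

Emit:
play_rows --rows '[[[0, 0, 0], [-3, 1.5, 30], 0.8], [[0, 0, 0], [0, 0, 15], 0.8], [[0, 0, 0], [0, 0, 6], 0.8], [[0, 0, 0], [0, 0, 4], 0.8], [[0, 0, 0], [0, 0, 2], 0.8], [[0, 0, 0], [0, 0, 0], 0.8], [[0, 0, 0], [0, 0, 0], 0.8]]'

```text
t: 29.33
tcp_pos: [0.602, -0.0235, 0.0678]
tool_rot: [0.669, 0.743, 0.001, 0.001]
force: [0.4, -0.5, 0.3]
finger_gap: 0.428
gripper_force: 30.3
```

Emit:
play_rows --rows '[[[0, 0, 0], [0, 0, 1], 0.8], [[0, 0, 0], [0, 0, 0], 0.8], [[0, 0, 0], [0, 0, 0], 0.8]]'

```text
t: 29.58
tcp_pos: [0.6022, -0.0238, 0.0672]
tool_rot: [0.669, 0.743, 0.001, 0.001]
force: [-0.2, 1.4, 6.5]
finger_gap: 0.426
gripper_force: 30.8
```

Emit:
play_rows --rows '[[[0, 0, 0], [0, 0, 1], 0.8], [[0, 0, 0], [0, 0, 0], 0.8], [[0, 0, 0], [0, 0, 0], 0.8]]'

```text
t: 29.83
tcp_pos: [0.6022, -0.0238, 0.0671]
tool_rot: [0.669, 0.743, 0.001, 0.001]
force: [-1.9, 1.3, 10.9]
finger_gap: 0.425
gripper_force: 31.4
```

Emit:
play_rows --rows '[[[0, 0, 0], [0, 0, 0], 0.35], [[0, 0, 0], [0, 0, -3], 0.35], [[0, 0, 0], [0, 0, 0], 0.35], [[0, 0, 0], [0, 0, -27], 0.35], [[0, 0, 0], [0, 0, -40], 0.35], [[0, 0, 0], [0, 0, -15], 0.6], [[0, 0, 0], [3, -30, 0], 0.9], [[0, 0, 0], [3, -30, 0], 1], [[0, 0, 0], [3, -30, 0], 1], [[0, 0, 0], [0, 0, 0], 1], [[0, 0, 0], [0, 0, 0], 1], [[0, 0, 0], [0, 0, 0], 1]]'

```text
t: 30.83
tcp_pos: [0.512, -0.0248, 0.1501]
tool_rot: [0.669, 0.743, 0.0, 0.001]
force: [1.2, -0.3, -0.1]
finger_gap: -0.002
gripper_force: 0.0
```

Run:
```python
from h import *
c,im,D=snap('wrist','w11'); P=cloud(c,D); delta(.51,-.02,.15)
cv2.imwrite('pics/c5.png',cv2.resize(im[:,180:500],None,fx=1.8,fy=1.5)[:,:,::-1])
hsv=cv2.cvtColor(im,cv2.COLOR_RGB2HSV)
for b in blobs(im,P,(.08,.1),20): print(*b)
m=(P[...,2]>.0655)&(P[...,2]<.076)&(P[...,0]<.55)&(P[...,0]>.46)&(P[...,1]>-.02)
k,l,st,ce=cv2.connectedComponentsWithStats(m.astype(np.uint8))
for i in range(1,k):
    if st[i,4]>40: q=P[l==i]; print('w',st[i],cv2.minAreaRect(q[:,:2].astype(np.float32)*1000),q[:,2].max(),q[q[:,2]>q[:,2].max()-.001].mean(0))
m=(((hsv[...,0]<8)|(hsv[...,0]>172))&(hsv[...,1]>130)&(P[...,2]>.055)&(P[...,2]<.08)).astype(np.uint8)
k,l,st,ce=cv2.connectedComponentsWithStats(m)
for i in range(1,k):
    if st[i,4]>4: print('red',st[i,4],ce[i].round(1),P[l==i].mean(0).round(4))
```

```text
tcp [ 0.5125 -0.0249  0.1501] tilt 0.14 toolx [-0.104  0.995 -0.001] ycol 5.99 move mm [ 5.1 -2.   0.1] f [0.4 0.4 0.9] t 30.8833
blue 908 [446.1  79.4] [0.5893 0.0853 0.0891]
green 652 [436.6 158.9] [0.5963 0.0302 0.089 ]
yellow 550 [426.8 225.2] [ 0.6012 -0.0247  0.0893]
yellow 82 [345.5 258. ] [ 0.5405 -0.0647  0.084 ]
w [310  75  37  20 643] ((508.3315124511719, 75.05622863769531), (27.96872329711914, 13.76870346069336), 5.763528347015381) 0.07107896828694901 [0.50675857 0.07473185 0.07037993]
w [310 124  35  19 568] ((511.696533203125, 38.76680374145508), (28.007875442504883, 14.547837257385254), 6.119045257568359) 0.07117392202084433 [0.50931582 0.04019395 0.07050257]
w [309 168  35  17 507] ((515.0750732421875, 2.7583398818969727), (29.304935455322266, 14.251200675964355), 6.462421894073486) 0.07061139697474036 [0.51628096 0.00321797 0.07001475]
red 18 [310.9  67.8] [0.4938 0.0861 0.061 ]
red 16 [311.4 102.9] [0.4966 0.0605 0.061 ]
red 16 [311.5 115.8] [0.4977 0.0506 0.0611]
red 14 [311.8 147.9] [0.5004 0.0246 0.0611]
red 15 [312.  159.6] [0.5016 0.0147 0.0615]
red 14 [312.1 188.4] [ 0.5042 -0.011   0.0615]
red 70 [334.  233.5] [ 0.528  -0.0487  0.0707]
```

View pics/c5.png

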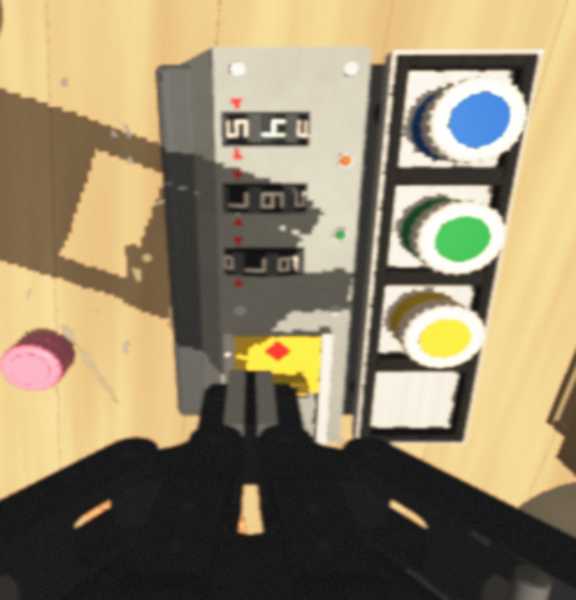

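Emit:
play_rows --rows '[[[0, 0, 0], [33, 4.7, 0], 1], [[0, 0, 0], [33, 4.7, 0], 1], [[0, 0, 0], [33, 4.7, 0], 1], [[0, 0, 0], [0, 0, 35], 1], [[0, 0, 0], [0, 0, 25], 1], [[0, 0, 0], [0, 0, 15], 1], [[0, 0, 0], [0, 0, 8], 1], [[0, 0, 0], [0, 0, 5], 1], [[0, 0, 0], [0, 0, 0], 1], [[0, 0, 0], [0, 0, 0], 1], [[0, 0, 0], [0, 0, 0], 1]]'

```text
t: 31.8
tcp_pos: [0.5155, 0.0753, 0.0627]
tool_rot: [0.669, 0.743, 0.001, 0.001]
force: [0.0, -0.3, -0.0]
finger_gap: 0.003
gripper_force: 0.0
```

Run:
```python
from h import *
delta(.5163,.0759,.0585)
```

```text
tcp [0.5155 0.0753 0.0627] tilt 0.13 toolx [-0.104  0.995 -0.   ] ycol 5.98 move mm [0.5 0.8 4.2] f [ 0.  -0.3 -0. ] t 31.8
```

Emit:
play_rows --rows '[[[0, 0, 0], [0, 0.8, 3], 1], [[0, 0, 0], [0, 0, 1], 1], [[0, 0, 0], [0, 0, 0], 1], [[0, 0, 0], [0, 0, 0], 1]]'

```text
t: 32.13
tcp_pos: [0.5153, 0.0756, 0.0581]
tool_rot: [0.669, 0.743, 0.0, 0.0]
force: [0.4, -0.1, -0.5]
finger_gap: 0.004
gripper_force: 0.0
```

Emit:
play_rows --rows '[[[0, 0, 0], [0, 0, 2], 1], [[0, 0, 0], [0, 0, 0], 1], [[0, 0, 0], [0, 0, 0], 1]]'

```text
t: 32.38
tcp_pos: [0.5155, 0.0756, 0.0561]
tool_rot: [0.669, 0.743, 0.0, 0.0]
force: [-0.5, -0.0, 2.7]
finger_gap: 0.001
gripper_force: 1.6
```

Emit:
play_rows --rows '[[[0, 0, 0], [0, 0, 1.5], 1], [[0, 0, 0], [0, 0, 0], 1], [[0, 0, 0], [0, 0, 0], 1]]'

```text
t: 32.63
tcp_pos: [0.5155, 0.0756, 0.0546]
tool_rot: [0.669, 0.743, 0.0, 0.0]
force: [-0.1, 0.2, 5.0]
finger_gap: -0.003
gripper_force: 2.6
```

Emit:
play_rows --rows '[[[0, 0, 0], [0, -4.1, 0], 1], [[0, 0, 0], [0, -4.1, 0], 1]]'

```text
t: 32.8
tcp_pos: [0.5088, 0.0748, 0.0549]
tool_rot: [0.669, 0.743, 0.001, 0.001]
force: [0.4, 0.6, 4.8]
finger_gap: -0.001
gripper_force: 2.5
```

Emit:
play_rows --rows '[[[0, 0, 0], [0, -4.1, 0], 1], [[0, 0, 0], [0, -4.1, 0], 1], [[0, 0, 0], [0, -1, 0], 1], [[0, 0, 0], [0, 0, 0], 1], [[0, 0, 0], [0, 0, 0], 1]]'

```text
t: 33.22
tcp_pos: [0.4984, 0.0738, 0.0546]
tool_rot: [0.669, 0.743, 0.0, 0.0]
force: [0.1, -0.2, 4.5]
finger_gap: 0.001
gripper_force: 2.4
```

```bash
cat >> h.py <<'E'
def wheels(name,n='wrist'):
    c,im,D=snap(n,name); out=[]
    for w in [(.5083,.0751),(.5117,.0388),(.5151,.0028)]:
        # rectified view of the wheel's top, 8 px/mm, operator at the bottom
        ex=np.array([.9945,.104]);ey=np.array([-.104,.9945]); src=[];dst=[]
        for a in(-22,16):
            for b in(-18,18): p=np.array(w)+(a*ex+b*ey)/1000; src.append(proj(c,[*p,.066])); dst.append([(18-b)*7,(16-a)*7])
        H=cv2.getPerspectiveTransform(np.float32(src),np.float32(dst)); out.append(cv2.warpPerspective(im,H,(252,266),flags=cv2.INTER_CUBIC))
    cv2.imwrite(f'pics/{name}c.png',np.hstack(out)[:,:,::-1])
E
python3 - <<'E'
from h import *
wheels('v1'); delta(.5083,.0751,.056)
E
```

```text
tcp [0.4985 0.0738 0.0545] tilt 0.05 toolx [-0.104  0.995 -0.   ] ycol 5.99 move mm [ 0.3  9.9 -1.5] f [-0.7 -0.9  5. ] t 33.2667
```

View pics/v1c.png

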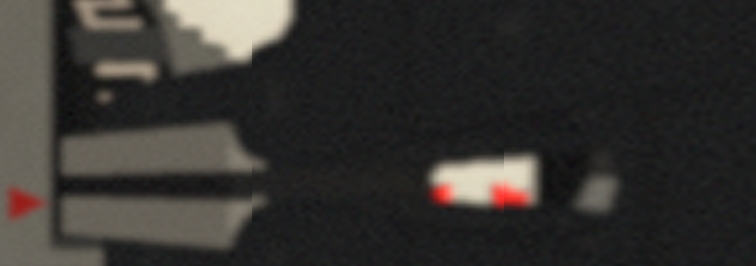

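Emit:
play_rows --rows '[[[0, 0, 0], [0, 0, -6], 1], [[0, 0, 0], [-18, 8.6, 0], 1], [[0, 0, 0], [-18.2, 8.6, 0], 1], [[0, 0, 0], [0, 0, 0], 1], [[0, 0, 0], [0, 0, 4], 1], [[0, 0, 0], [0, 0, 2], 1], [[0, 0, 0], [0, 0, 0], 1], [[0, 0, 0], [0, -4.25, 0], 1], [[0, 0, 0], [0, -4.25, 0], 1], [[0, 0, 0], [0, -4.25, 0], 1], [[0, 0, 0], [0, -4.25, 0], 1], [[0, 0, 0], [0, 0, 0], 1]]'

```text
t: 34.27
tcp_pos: [0.5006, 0.0381, 0.0545]
tool_rot: [0.669, 0.743, -0.001, -0.0]
force: [0.9, -3.7, 4.8]
finger_gap: 0.001
gripper_force: 2.3
```

Run:
```python
from h import *
delta(.5117,.0388,.056)
```

```text
tcp [0.5006 0.0381 0.0545] tilt 0.08 toolx [-0.105  0.994 -0.   ] ycol 6.05 move mm [-0.5 11.1 -1.5] f [ 0.9 -3.7  4.8] t 34.2667
```

Emit:
play_rows --rows '[[[0, 0, 0], [0, 0, -6], 1], [[0, 0, 0], [0, 0, 0], 1], [[0, 0, 0], [0, 18.5, 0], 1], [[0, 0, 0], [0, 0, 0], 1], [[0, 0, 0], [0, 0, 4], 1], [[0, 0, 0], [0, 0, 2], 1], [[0, 0, 0], [0, 0, 0], 1], [[0, 0, 0], [0, -4.25, 0], 1], [[0, 0, 0], [0, -4.25, 0], 1], [[0, 0, 0], [0, -4.25, 0], 1], [[0, 0, 0], [0, -4.25, 0], 1], [[0, 0, 0], [0, 0, 0], 1]]'

```text
t: 35.27
tcp_pos: [0.5015, 0.0381, 0.0545]
tool_rot: [0.669, 0.743, -0.001, -0.001]
force: [-1.2, -0.9, 5.0]
finger_gap: -0.0
gripper_force: 2.4
```

Emit:
play_rows --rows '[[[0, 0, 0], [0, 0, -6], 1], [[0, 0, 0], [0, 0, 0], 1], [[0, 0, 0], [0, 17, 0], 1], [[0, 0, 0], [0, 0, 0], 1], [[0, 0, 0], [0, 0, 4], 1], [[0, 0, 0], [0, 0, 2], 1], [[0, 0, 0], [0, 0, 0], 1], [[0, 0, 0], [0, -4.25, 0], 1], [[0, 0, 0], [0, -4.25, 0], 1], [[0, 0, 0], [0, -4.25, 0], 1], [[0, 0, 0], [0, -4.25, 0], 1], [[0, 0, 0], [0, 0, 0], 1]]'

```text
t: 36.27
tcp_pos: [0.5019, 0.0377, 0.0546]
tool_rot: [0.669, 0.743, -0.001, -0.0]
force: [-0.2, -2.3, 4.9]
finger_gap: 0.001
gripper_force: 2.4
```

Emit:
play_rows --rows '[[[0, 0, 0], [0, 0, -6], 1], [[0, 0, 0], [0, 0, 0], 1], [[0, 0, 0], [0, 17, 0], 1], [[0, 0, 0], [0, 0, 0], 1], [[0, 0, 0], [0, 0, 4], 1], [[0, 0, 0], [0, 0, 2], 1], [[0, 0, 0], [0, 0, 0], 1], [[0, 0, 0], [0, -4.25, 0], 1], [[0, 0, 0], [0, -4.25, 0], 1], [[0, 0, 0], [0, -4.25, 0], 1], [[0, 0, 0], [0, -4.25, 0], 1], [[0, 0, 0], [0, 0, 0], 1]]'

```text
t: 37.27
tcp_pos: [0.5018, 0.0378, 0.0545]
tool_rot: [0.669, 0.743, -0.001, -0.001]
force: [-0.1, -1.8, 5.3]
finger_gap: -0.002
gripper_force: 2.4
```

Emit:
play_rows --rows '[[[0, 0, 0], [0, 0, -6], 1], [[0, 0, 0], [0, 0, 0], 1], [[0, 0, 0], [0, 17, 0], 1], [[0, 0, 0], [0, 0, 0], 1], [[0, 0, 0], [0, 0, 4], 1], [[0, 0, 0], [0, 0, 2], 1], [[0, 0, 0], [0, 0, 0], 1], [[0, 0, 0], [0, -4.25, 0], 1], [[0, 0, 0], [0, -4.25, 0], 1], [[0, 0, 0], [0, -4.25, 0], 1], [[0, 0, 0], [0, -4.25, 0], 1], [[0, 0, 0], [0, 0, 0], 1]]'

```text
t: 38.27
tcp_pos: [0.5018, 0.0378, 0.0546]
tool_rot: [0.669, 0.743, -0.001, -0.001]
force: [-0.5, -1.6, 5.2]
finger_gap: -0.001
gripper_force: 2.4
```

Run:
```python
from h import *
delta(.5229,.0036,.056)
```

```text
tcp [0.5018 0.0378 0.0546] tilt 0.1 toolx [-0.105  0.995 -0.   ] ycol 6.01 move mm [-36.2  17.4  -1.5] f [-0.5 -1.6  5.2] t 38.2667
```

Emit:
play_rows --rows '[[[0, 0, 0], [0, 0, -6], 1], [[0, 0, 0], [-18, 8.2, 0], 1], [[0, 0, 0], [-18.2, 8.2, 0], 1], [[0, 0, 0], [0, 0, 0], 1], [[0, 0, 0], [0, 0, 4], 1], [[0, 0, 0], [0, 0, 2], 1], [[0, 0, 0], [0, 0, 0], 1], [[0, 0, 0], [0, -4, 0], 1], [[0, 0, 0], [0, -4, 0], 1], [[0, 0, 0], [0, -4, 0], 1], [[0, 0, 0], [0, 0, 0], 1], [[0, 0, 0], [0, 0, 0], 1]]'

```text
t: 39.27
tcp_pos: [0.5118, 0.0024, 0.0549]
tool_rot: [0.669, 0.744, 0.0, 0.001]
force: [0.6, -4.0, 5.7]
finger_gap: 0.003
gripper_force: 2.5
```

Emit:
play_rows --rows '[[[0, 0, 0], [0, 0, -6], 1], [[0, 0, 0], [0, 0, 0], 1], [[0, 0, 0], [0, 12.5, 0], 1], [[0, 0, 0], [0, 0, 0], 1], [[0, 0, 0], [0, 0, 4], 1], [[0, 0, 0], [0, 0, 2], 1], [[0, 0, 0], [0, 0, 0], 1], [[0, 0, 0], [0, -4.25, 0], 1], [[0, 0, 0], [0, -4.25, 0], 1], [[0, 0, 0], [0, -4.25, 0], 1], [[0, 0, 0], [0, -4.25, 0], 1], [[0, 0, 0], [0, 0, 0], 1]]'

```text
t: 40.27
tcp_pos: [0.5053, 0.0023, 0.0545]
tool_rot: [0.669, 0.743, -0.001, -0.001]
force: [-0.7, 0.0, 4.8]
finger_gap: -0.001
gripper_force: 2.5
```

Emit:
play_rows --rows '[[[0, 0, 0], [0, 0, -6], 1], [[0, 0, 0], [0, 0, 0], 1], [[0, 0, 0], [0, 17, 0], 1], [[0, 0, 0], [0, 0, 0], 1], [[0, 0, 0], [0, 0, 4], 1], [[0, 0, 0], [0, 0, 2], 1], [[0, 0, 0], [0, 0, 0], 1], [[0, 0, 0], [0, -4.25, 0], 1], [[0, 0, 0], [0, -4.25, 0], 1], [[0, 0, 0], [0, -4.25, 0], 1], [[0, 0, 0], [0, -4.25, 0], 1], [[0, 0, 0], [0, 0, 0], 1]]'

```text
t: 41.27
tcp_pos: [0.5058, 0.0016, 0.0546]
tool_rot: [0.669, 0.743, -0.001, -0.0]
force: [-0.3, -2.7, 4.5]
finger_gap: 0.003
gripper_force: 2.4
```

Emit:
play_rows --rows '[[[0, 0, 0], [0, 0, -10], 1], [[0, 0, 0], [0, 0, -35], 1], [[0, 0, 0], [-10, 10, -40], 1], [[0, 0, 0], [-20, 0, 0], 1], [[0, 0, 0], [0, 0, 0], 1], [[0, 0, 0], [0, 0, 0], 1]]'

```text
t: 41.77
tcp_pos: [0.5193, -0.0268, 0.1391]
tool_rot: [0.67, 0.743, -0.0, -0.0]
force: [0.1, 0.7, -0.7]
finger_gap: 0.0
gripper_force: 0.0
```

Run:
```python
from h import *
delta(.512,.0388,.15); wheels('v2')
```

```text
tcp [ 0.5193 -0.0268  0.1391] tilt 0.06 toolx [-0.103  0.995  0.001] ycol 5.91 move mm [ 66.   -0.5 -10.9] f [ 0.1  0.7 -0.7] t 41.7667
```

View pics/v2c.png

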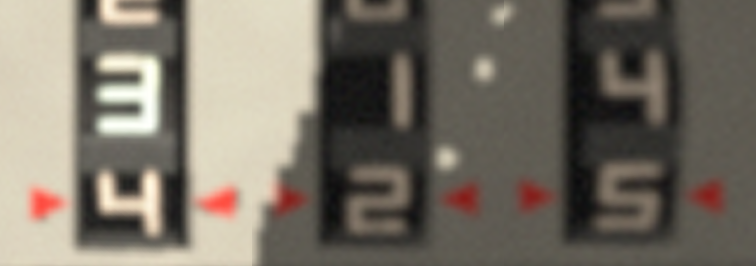

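Run:
```python
from h import *
for nm in('w2','w1','w11'):
    c,im,D=ld(nm); P=cloud(c,D)
    m=(P[...,2]>.0825)&(P[...,2]<.09)&(abs(P[...,0]-.53)<.03)&(abs(P[...,1]+.065)<.04)
    q=P[m]; print(nm,m.sum()); 
    if m.sum()>8: print(cv2.minAreaRect(q[:,:2].astype(np.float32)*1000),np.median(q[:,2]))
c,im,D=ld('w2');P=cloud(c,D);hsv=cv2.cvtColor(im,cv2.COLOR_RGB2HSV)
m=(hsv[...,0]>20)&(hsv[...,0]<33)&(hsv[...,1]>140)&(P[...,2]>.06)&(P[...,2]<.09)&(P[...,1]<-.02)
q=P[m]; print(cv2.minAreaRect(q[:,:2].astype(np.float32)*1000))
```

```text
w2 144
((529.5023193359375, -68.48074340820312), (29.288185119628906, 8.19221305847168), 7.3837890625) 0.08451070445923389
w1 175
((529.692626953125, -69.02915954589844), (28.46683692932129, 7.984381198883057), 8.355966567993164) 0.08456061145791133
w11 70
((540.7853393554688, -67.29656219482422), (7.888998508453369, 8.653834342956543), 8.13893985748291) 0.08470072951800997
((528.9568481445312, -58.31714630126953), (41.126338958740234, 36.25826644897461), 6.076944828033447)
```

Emit:
play_rows --rows '[[[0, 0, 0], [-23.4, 6, 0], 1], [[0, 0, 0], [0, 0, 35], 1], [[0, 0, 0], [0, 0, 25], 1], [[0, 0, 0], [0, 0, 10], 1], [[0, 0, 0], [0, 0, 6], 1], [[0, 0, 0], [0, 0, 0], 1], [[0, 0, 0], [0, 0, 0], 1]]'

```text
t: 42.4
tcp_pos: [0.5283, -0.0489, 0.0627]
tool_rot: [0.669, 0.743, -0.0, -0.0]
force: [0.6, 0.1, 0.5]
finger_gap: -0.003
gripper_force: 0.0
```

Run:
```python
from h import *
delta(.5276,-.0494,.063)
```

```text
tcp [ 0.5283 -0.0489  0.0627] tilt 0.04 toolx [-0.105  0.994  0.   ] ycol 6.03 move mm [-0.5 -0.7 -0.3] f [0.6 0.1 0.5] t 42.4
```

Emit:
play_rows --rows '[[[0, 0, 0], [-4, 0, 0], 1], [[0, 0, 0], [-4, 0, 0], 1], [[0, 0, 0], [-5, 0, 0], 1], [[0, 0, 0], [-5, 0, 0], 1], [[0, 0, 0], [-5, 0, 0], 1], [[0, 0, 0], [-5, 0, 0], 1], [[0, 0, 0], [-5, 0, 0], 1], [[0, 0, 0], [-5, 0, 0], 1], [[0, 0, 0], [-4, 0, 0], 1], [[0, 0, 0], [0, 0, 0], 1], [[0, 0, 0], [0, 0, 0], 1]]'

```text
t: 43.32
tcp_pos: [0.5327, -0.0917, 0.0625]
tool_rot: [0.669, 0.743, -0.0, 0.0]
force: [-0.0, -0.1, -0.7]
finger_gap: -0.001
gripper_force: 0.0
```

Emit:
play_rows --rows '[[[0, 0, 0], [-2, 0, 0], 1], [[0, 0, 0], [-2, 0, 0], 1], [[0, 0, 0], [0, 0, 0], 1], [[0, 0, 0], [0, 0, 0], 1]]'

```text
t: 43.65
tcp_pos: [0.533, -0.0951, 0.0625]
tool_rot: [0.669, 0.743, -0.0, -0.0]
force: [-1.1, 0.5, 0.2]
finger_gap: -0.002
gripper_force: 0.2
```

Run:
```python
from h import *
delta(.528,-.049,.063)
```

```text
tcp [ 0.533  -0.0951  0.0625] tilt 0.03 toolx [-0.105  0.995  0.   ] ycol 6.01 move mm [46.4 -0.1 -0.5] f [-1.1  0.5  0.2] t 43.65
```

Emit:
play_rows --rows '[[[0, 0, 0], [-1.5, 0, 0], 1], [[0, 0, 0], [0, 0, 0], 1], [[0, 0, 0], [0, 0, 0], 1]]'

```text
t: 43.9
tcp_pos: [0.533, -0.0954, 0.0625]
tool_rot: [0.669, 0.743, 0.0, -0.001]
force: [0.2, 5.5, -0.1]
finger_gap: 0.0
gripper_force: 2.6
```

Emit:
play_rows --rows '[[[0, 0, 0], [-1.5, 0, 0], 1], [[0, 0, 0], [0, 0, 0], 1], [[0, 0, 0], [0, 0, 0], 1]]'

```text
t: 44.15
tcp_pos: [0.5329, -0.0955, 0.0625]
tool_rot: [0.67, 0.743, 0.001, -0.002]
force: [2.5, 8.4, 1.6]
finger_gap: 0.003
gripper_force: 4.8
```

Run:
```python
from h import *
delta(.528,-.049,.063)
c,im,D=snap('scene','sc12'); P=cloud(c,D); hsv=cv2.cvtColor(im,cv2.COLOR_RGB2HSV)
m=(hsv[...,0]>20)&(hsv[...,0]<33)&(hsv[...,1]>140)&(P[...,2]>.055)&(P[...,2]<.09)&(abs(P[...,0]-.53)<.04)&(abs(P[...,1]+.1)<.08)
q=P[m]; print(m.sum(),q.min(0),q.max(0),np.median(q,0))
```

```text
tcp [ 0.5329 -0.0955  0.0625] tilt 0.24 toolx [-0.103  0.995  0.004] ycol 5.93 move mm [46.7 -0.1 -0.3] f [2.5 8.4 1.6] t 44.15
59 [ 0.51260285 -0.11485027  0.06227774] [ 0.55673326 -0.07881447  0.08772075] [ 0.52365494 -0.09705335  0.07262681]
```

Emit:
play_rows --rows '[[[0, 0, 0], [3, 0, 0], 1], [[0, 0, 0], [0, 0, -20], 1], [[0, 0, 0], [0, 0, -40], 1], [[0, 0, 0], [0, 0, 0], 1], [[0, 0, 0], [0, 0, 0], 1]]'

```text
t: 44.62
tcp_pos: [0.5353, -0.0964, 0.1249]
tool_rot: [0.669, 0.743, 0.001, 0.003]
force: [-0.6, 0.5, -0.1]
finger_gap: 0.0
gripper_force: 0.0
```

Run:
```python
from h import *
c,im,D=snap('wrist','w13'); P=cloud(c,D); hsv=cv2.cvtColor(im,cv2.COLOR_RGB2HSV)
m=((hsv[...,0]>40)&(hsv[...,0]<90)&(hsv[...,1]>90)&(P[...,2]>.055)&(P[...,2]<.08)&(abs(P[...,0]-.53)<.05)&(abs(P[...,1]+.06)<.04)).astype(np.uint8)
k,l,st,ce=cv2.connectedComponentsWithStats(m)
for i in range(1,k):
    if st[i,4]>20:
        q=P[l==i]; print(st[i],ce[i],cv2.minEnclosingCircle(q[:,:2].astype(np.float32)*1000),np.median(q[:,2]))
delta(.5286,-.0588,.063)
m=(P[...,2]>.0825)&(P[...,2]<.09)&(abs(P[...,0]-.53)<.03)&(abs(P[...,1]+.1)<.03); q=P[m]; print(m.sum(), q.min(0),q.max(0))
```

```text
[302 155  29  29 649] [316.08936826 168.596302  ] ((529.2890625, -58.48667526245117), 11.362543106079102) 0.06593548341645791
tcp [ 0.5339 -0.0958  0.1235] tilt 0.18 toolx [-0.105  0.994 -0.002] ycol 6.01 move mm [37.5 -1.5 60.4] f [0.5 0.6 0.6] t 44.6667
412 [ 0.51968842 -0.11564962  0.08250427] [ 0.54922492 -0.10491306  0.08675697]
```

Emit:
play_rows --rows '[[[0, 0, 0], [18.9, -0.4, 0], 1], [[0, 0, 0], [18.9, -0.4, 0], 1], [[0, 0, 0], [0, 0, 35], 1], [[0, 0, 0], [0, 0, 20], 1], [[0, 0, 0], [0, 0, 8], 1], [[0, 0, 0], [0, 0, 4], 1], [[0, 0, 0], [0, 0, 0], 1], [[0, 0, 0], [0, 0, 0], 1]]'

```text
t: 45.33
tcp_pos: [0.5286, -0.0579, 0.0558]
tool_rot: [0.669, 0.743, -0.0, 0.0]
force: [0.4, 0.5, -0.5]
finger_gap: -0.0
gripper_force: 0.0
```

Emit:
play_rows --rows '[[[0, 0, 0], [0, 0, 3], 1], [[0, 0, 0], [0, 0, 2], 1], [[0, 0, 0], [0, 0, 0], 1], [[0, 0, 0], [0, 0, 0], 1]]'

```text
t: 45.67
tcp_pos: [0.5298, -0.0582, 0.0516]
tool_rot: [0.669, 0.743, 0.001, 0.002]
force: [-0.1, 0.3, 5.5]
finger_gap: 0.001
gripper_force: 2.3
```

Emit:
play_rows --rows '[[[0, 0, 0], [0, 0, 1.5], 1], [[0, 0, 0], [0, 0, 0], 1], [[0, 0, 0], [0, 0, 0], 1]]'

```text
t: 45.92
tcp_pos: [0.5298, -0.0582, 0.0509]
tool_rot: [0.669, 0.743, 0.001, 0.002]
force: [-1.1, -1.4, 11.6]
finger_gap: -0.002
gripper_force: 5.8
```

Emit:
play_rows --rows '[[[0, 0, 0], [0, 0, -15], 1], [[0, 0, 0], [0, 0, -40], 1], [[0, 0, 0], [-36.4, -0.5, 0], 1], [[0, 0, 0], [-36.4, -0.5, 0], 1], [[0, 0, 0], [0, 0, 0], 1], [[0, 0, 0], [0, 0, 25], 1], [[0, 0, 0], [0, 0, 12], 1], [[0, 0, 0], [0, 0, 4.5], 1], [[0, 0, 0], [0, 0, 0], 1], [[0, 0, 0], [0, 0, 0], 1]]'

```text
t: 46.75
tcp_pos: [0.535, -0.1298, 0.0626]
tool_rot: [0.669, 0.743, -0.0, -0.0]
force: [0.4, -0.5, 0.5]
finger_gap: -0.001
gripper_force: 0.0
```

Run:
```python
from h import *
delta(.5361,-.1307,.063)
```

```text
tcp [ 0.535  -0.1298  0.0626] tilt 0.03 toolx [-0.105  0.994  0.   ] ycol 6.01 move mm [-1.1  1.  -0.4] f [ 0.4 -0.5  0.5] t 46.75
```

Emit:
play_rows --rows '[[[0, 0, 0], [4, 1, 0], 1], [[0, 0, 0], [4, 0, 0], 1], [[0, 0, 0], [5, 0, 0], 1], [[0, 0, 0], [5, 0, 0], 1], [[0, 0, 0], [5, 0, 0], 1], [[0, 0, 0], [5, 0, 0], 1], [[0, 0, 0], [5, 0, 0], 1], [[0, 0, 0], [5, 0, 0], 1], [[0, 0, 0], [5, 0, 0], 1], [[0, 0, 0], [2, 0, 0], 1], [[0, 0, 0], [0, 0, 0], 1], [[0, 0, 0], [0, 0, 0], 1]]'

```text
t: 47.75
tcp_pos: [0.5305, -0.0845, 0.0624]
tool_rot: [0.669, 0.743, -0.0, -0.001]
force: [0.4, -0.2, -0.0]
finger_gap: -0.0
gripper_force: 0.0
```

Emit:
play_rows --rows '[[[0, 0, 0], [1.5, 0, 0], 1], [[0, 0, 0], [0, 0, 0], 1], [[0, 0, 0], [0, 0, 0], 1]]'

```text
t: 48.0
tcp_pos: [0.5305, -0.0844, 0.0624]
tool_rot: [0.669, 0.743, -0.001, -0.0]
force: [-1.2, -5.0, 0.3]
finger_gap: 0.001
gripper_force: 2.4
```

Emit:
play_rows --rows '[[[0, 0, 0], [1.5, 0, 0], 1], [[0, 0, 0], [0, 0, 0], 1], [[0, 0, 0], [0, 0, 0], 1]]'

```text
t: 48.25
tcp_pos: [0.5306, -0.0843, 0.0624]
tool_rot: [0.669, 0.744, -0.001, 0.001]
force: [-2.5, -10.7, -1.9]
finger_gap: 0.0
gripper_force: 4.6
```

Shut against its stop. Back off, rise, and check everything.

Emit:
play_rows --rows '[[[0, 0, 0], [-6, 0, 0], 1], [[0, 0, 0], [0, 0, -30], 1], [[0, 0, 0], [0, 0, -40], 1], [[0, 0, 0], [0, 0, -40], 1], [[0, 0, 0], [0, 0, -30], 1], [[0, 0, 0], [0, 0, 0], 1], [[0, 0, 0], [0, 0, 0], 1], [[0, 0, 0], [0, 0, 0], 1]]'

```text
t: 48.92
tcp_pos: [0.5307, -0.0874, 0.2019]
tool_rot: [0.669, 0.743, -0.0, -0.001]
force: [-0.6, -0.1, -0.4]
finger_gap: -0.002
gripper_force: 0.0
```

Run:
```python
from h import *
delta(.53,-.09,.2)
c,im,D=snap('wrist','w14'); P=cloud(c,D)
m=(P[...,2]>.0825)&(P[...,2]<.09)&(abs(P[...,0]-.53)<.03)&(abs(P[...,1]+.08)<.04); q=P[m]; print('rib',m.sum(), q.mean(0))
for b in blobs(im,P,(.08,.1),30): print(*b)
c,s,D=snap('scene','sc14'); P=cloud(c,D)
m=(P[...,2]>.022)&(P[...,2]<.05)&(abs(P[...,0]-.475)<.08)&(abs(P[...,1]+.28)<.08)
q=P[m];print('mat',m.sum(),q.min(0),q.max(0))
b=cv2.resize(s[170:250,340:440],(400,400),interpolation=cv2.INTER_CUBIC)
cv2.imwrite('pics/c14.png',np.hstack([im[:,120:520],b])[:,:,::-1])
```

```text
tcp [ 0.5307 -0.0874  0.2019] tilt 0.13 toolx [-0.104  0.995  0.002] ycol 5.99 move mm [-2.5 -0.9  1.9] f [-0.6 -0.1 -0.4] t 48.9167
rib 244 [ 0.52983664 -0.06857795  0.08441574]
blue 315 [414.8   5.8] [0.5901 0.08   0.0891]
green 561 [409.4  74.2] [0.5962 0.0302 0.0892]
yellow 463 [402.6 139.5] [ 0.6015 -0.0247  0.089 ]
yellow 267 [320.5 176. ] [ 0.5296 -0.0682  0.0844]
mat 111 [ 0.45273958 -0.30619214  0.02231271] [ 0.49493498 -0.22713737  0.03692269]
```

View pics/c14.png

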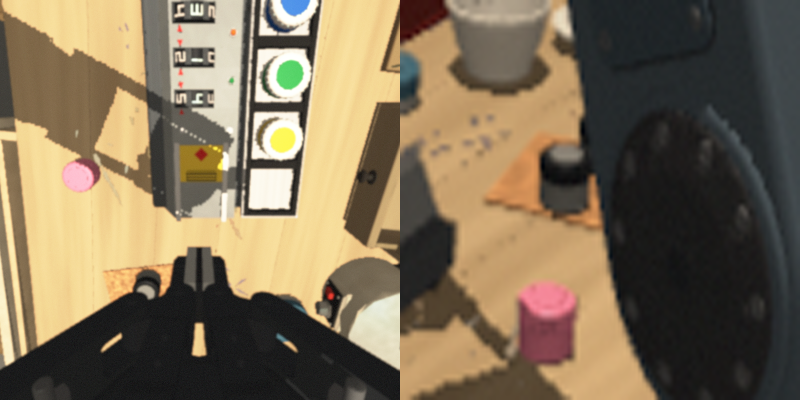

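Run:
```python
from h import *
c,im,D=ld('w14'); P=cloud(c,D)
for u,v in[(450,293),(452,298),(447,288),(440,300),(455,285)]: print(u,v,im[v,u],P[v,u].round(3))
c,im,D=snap('side','s14'); P=cloud(c,D)
m=(P[...,2]>.026)&(P[...,2]<.04)&(abs(P[...,0]-.475)<.07)&(abs(P[...,1]+.28)<.08)
k,l,st,ce=cv2.connectedComponentsWithStats(m.astype(np.uint8))
for i in range(1,k): q=P[l==i]; print('mat',st[i,4],q.mean(0).round(3),q.min(0).round(3),q.max(0).round(3))
a=cv2.resize(im[130:250,225:365],(700,600),interpolation=cv2.INTER_CUBIC); cv2.imwrite('pics/c15.png',a[:,:,::-1])
```

```text
450 293 [177  50  40] [ 0.716 -0.216  0.043]
452 298 [159  44  34] [ 0.72  -0.223  0.044]
447 288 [96 26 18] [ 0.717 -0.216  0.032]
440 300 [227 184 127] [ 0.732 -0.261 -0.002]
455 285 [80 71 60] [ 0.726 -0.21   0.033]
mat 61 [ 0.481 -0.306  0.032] [ 0.464 -0.328  0.027] [ 0.5   -0.29   0.036]
mat 64 [ 0.475 -0.244  0.033] [ 0.455 -0.265  0.026] [ 0.493 -0.229  0.037]
```

View pics/c15.png

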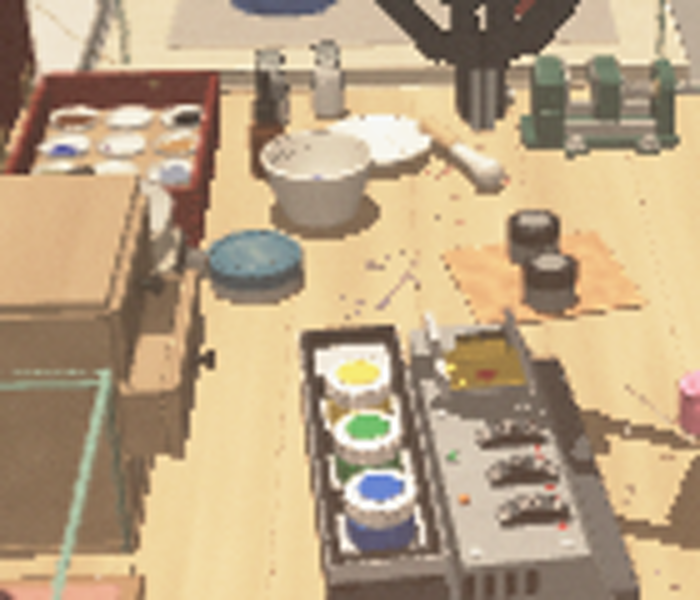

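Run:
```python
from station import *
print(sign_off())
```

```text
the job is handed in; nothing more can be done
None
```

The job is handed in: blue, green and yellow pots are in the tray (I found no red one on the bench) and both black-capped pots are on the cork mat. I set the counter to 4 2 5, opened the catch, pressed start fully and released it, then shut the catch. My last pictures show the pots, counter and catch as they should be, but `sign_off()` returned no verdict.

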